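# Dip the gauge rod and hold it level for reading

## Robot

A 6-joint arm with a two-finger parallel gripper is mounted at the origin on a cart in front of the work surface, level with it; the furniture and walls round the work are solid. World frame = base frame: x ahead of the robot, y to its left, z up, the work surface at z = 0. Lengths are in m, angles in rad, forces in N, time in s.
With the tool pointing down it reaches from about 0.35 to 0.975 m from the base axis. Payload 17.4 kg.
Tool frame: the origin (TCP) lies at the very end of the fingers, on their centre line; the grasp point (between the pads) lies 19 mm behind it (r.hold_point_z is the distance from the TCP to the grasp point, in m); x points along the fingers, y is the direction in which the jaws open and shut, and the axes are right-handed (so a half turn about x gives the same grasp; the last joint's range is limited). The gripper opens to 85 mm and grips with 20 to 120 N. Pads are 22 mm wide; open, the fingers measure 114 mm over their backs; the gripper's body (76 mm by 85 mm) begins 54 mm behind the grasp point. The pads swing forward as they close: fully open they stand 13 mm farther back than shut.
Start: joints at [1.117, 0.116, 1.442, -0, 1.584, -0.038], TCP at [0.273, 0.617, 0.231] pointing down, gripper open.
Joint ranges: [-2.83, 2.83], [-0.83, 2.19], [0.07, 2.5], [-1.14, 4.28], [0.01, 3], [-2.97, 2.97]. Speed limits (rad/s): [1.89, 1.89, 2.22, 3.14, 3.14, 3.14].

## Interface

Orientations are given as a unit quaternion [w, x, y, z].
In Python, from rig import r gives the robot as it stands.
- The arm moves only by the tool arm_command, never from a script. Its argument "motion" is a list of rows, each a list of 7 numbers: the shift along the tool's x, y, z normalised to -1 to 1, where 1 is 0.02 m, then the turn, a rotation vector about the tool's x, y, z normalised to -1 to 1, where 1 is 0.15 rad, then the finger opening in mm, from 0 to 85.4. A call has exactly 8 rows; each row shifts and turns the pose as measured when the row begins, along the tool's axes as they then stand; what a row does not reach is not made up. A row lasts 1/8 s, in which the tool goes at most 62.5 mm and 10.7 degrees, less where a joint would pass 70% of its speed; a pose out of reach is approached as far as the arm can. A call with a number of a shift or a turn outside -1 to 1 is refused whole. A call with a gripper value outside its range is refused whole. The fingers move at their own pace and stop on an object; "grip_force" is the grip in N (left out, the last holds). Time passes only in rows, so rows that do not move let the fingers close, or fill a call up. It gives the time, the measured TCP pose, the force and the opening at its end, in the units of the state.
- r.observe(): the state, without advancing time (a new reading comes with each control period).
- r.read_camera(name): name is "scene" or "top" or "wrist"; returns a dict with "img" (480x640x3 uint8, red, green, blue), "depth" (480x640 float32, m along the optical axis (not along the pixel's ray), 0 where there is no reading), "vfov" (degrees; the focal length in pixels is half the picture's height over the tangent of half this angle, whatever the lens; pixels are square), "cx", "cy" (the principal point, pixels), "pose" (4x4, takes a point from camera to world coordinates). Camera axes: x right, y down, z forward; pixel columns grow to the right and rows downward; lengths in m; the calibration is good to about 2 mm. The wrist camera is an equidistant fisheye: a pixel r from the principal point sees the ray r / f radians off the axis. A picture is of the moment at which its call begins.
- r.finish_job(): hands the job in, once; it reports no verdict.
The state is a dict: "clock": time; "joints": joint angles; "qvel": joint speeds; "tau": joint torques, N m; "tool_pos": TCP position; "tcp_rot": TCP orientation; "contact_force": force on the tool from outside, world axes, zero at the start; "moment": the same for the moment, N m; "gripper_width": opening from 0.0 (shut) to 1.0 (fully open).
Only numpy, scipy, OpenCV 4.12 (cv2) and the standard library are available. Lean on these libraries where they do the work, as an engineer would, in place of code of your own. Each camera call takes 0.05 s, during which the arm holds its last target.

## Task

Check the oil depth of the pump reservoir. First take the dropper bottle off the white reading tile and stand it upright on the bench beside it; then take the gauge rod from its rest, push it down the reservoir's sloping guide tube until its collar stops on the mouth, and draw it right out again. Finish holding the rod still and level with its tip over the white tile, roughly a hand's breadth (about 10 cm) above it; do not put it down or let go, and leave the other things around undisturbed.

Things in the scene. Friction and masses are not known exactly. Their poses are not given: they have to be found in the camera images.
- bottle: green dropper bottle with black cap and red teat, 38 mm across, 109 mm tall, loose, about 85 g; origin at the centre of its underside, z up. The body to grip is the lower 70 mm, straight-sided up to about 50 mm and solid; teat and cap above cannot be gripped. It starts standing on the white tile.
- tile: white ceramic tile, 110 x 110 x 8 mm, lying fixed on the bench; origin at the centre of its underside, x and y along its sides, z up.
- gauge_rod: gauge rod, loose, 80 g: steel shank 8 mm across (last 6 mm tapered to 4 mm, three dark rings near the tip), steel collar disc 34 mm across, black handle 14 mm wide (y), 16 mm high (z). Origin on the axis at the collar's stop face; x along the axis to the tip, z up at the start. Handle x = -106 to -6 mm, collar -6 to 0, tip +110. Starts level in its rest, axis 50 mm above the bench.
- rod_tip (a point): the tip of the gauge rod, on its axis 110 mm from the collar's stop face.
- rod_grip (a point): middle of the handle, on the rod's axis 50 mm behind the collar's stop face: the place to grip, from above, fingers across the 14 mm width.
- rest: fixed rest: aluminium foot 205 x 40 x 8 mm, two white slotted posts open at the top; the rod lifts straight up out. Origin on the bench below the rod's collar, x along the rod. Posts 10 mm thick at x = +80 mm (under the shank) and -96 mm (under the handle's end), cheeks up to 56 mm high; the handle is free from x = -90 mm to the collar.
- reservoir: grey oil reservoir, fixed box 126 mm (x) by 90 mm (y), 100 mm high (screw heads and a black cap stand 8 mm higher), origin at the centre of its underside. The guide tube comes out of its -x end.
- guide_tube: steel guide tube fixed to the reservoir, sloping 30 degrees. Origin at the centre of its mouth, 100 mm above the bench; x along the bore, down into the reservoir; z square to it, in the upright plane. Bore 13 mm across, 120 mm deep, flared over the first 10 mm to 26 mm at the mouth; rim 34 mm across; sticks out 70 mm. With the rod fully in, the collar's stop face is on the rim and both origins meet.
- timer: bystander: white timer lying flat, 55 x 66 x 20 mm, origin at the centre of its underside; leave it alone.
- weigh_bottle: bystander: clear glass weighing bottle, 37 mm across, 71 mm tall, origin at its underside; leave it alone.
- small_flask: bystander: small stoppered clear glass flask, 54 mm across, 103 mm tall, origin at its underside; leave it alone.
There are look-alikes about, which are no part of the job. Leave any pink look-alike of the bottle alone.

How it is judged:
On the way, in this order (a step that is already met when the one before it is completed fails the run):
1. the bottle stands upright and released on the bench, off the tile (height (world z) of bottle between -0.004 and 0.004 m and angle between bottle's own z axis and vertical below 0.08 rad and contact force between the fingers and bottle below 0.1 N and linear speed of bottle below 0.02 m/s), for 0.2 s.
2. the rod is in the guide tube with its collar on the mouth (x of gauge_rod in the frame of guide_tube above -0.004 m and distance between gauge_rod and guide_tube below 0.008 m and angle between the x axis of gauge_rod and the x axis of guide_tube, either way round below 0.08 rad and x of rod_tip in the frame of guide_tube above 0.1 m and contact force between gauge_rod and guide_tube above 0.2 N), for 0.1 s.
3. the rod is drawn right out of the tube, in the fingers (x of rod_tip in the frame of guide_tube below -0.01 m and contact force between the fingers and gauge_rod above 1 N), for 0.1 s.
At the end, for the whole second after the job is handed in: The gripper holds the rod still (under 20 mm/s), level within 0.12 rad (7 degrees), with its tip anywhere over the tile and 55 to 190 mm above the bench, the rod touching only the gripper; the bottle stands released on the bench itself (underside within 4 mm of it), upright within 0.08 rad (all of step 1 and contact force between the fingers and gauge_rod above 1 N and angle between gauge_rod's own x axis and vertical between 1.4508 and 1.6908 rad and linear speed of gauge_rod below 0.02 m/s and x of rod_tip in the frame of tile between -0.055 and 0.055 m and y of rod_tip in the frame of tile between -0.055 and 0.055 m and height (world z) of rod_tip between 0.055 and 0.19 m and contact force between gauge_rod and tile below 0.1 N and contact force between gauge_rod and rest below 0.1 N and contact force between gauge_rod and reservoir below 0.1 N and contact force between gauge_rod and guide_tube below 0.1 N and contact force between gauge_rod and bottle below 0.1 N and contact force between gauge_rod and timer below 0.1 N and contact force between gauge_rod and small_flask below 0.1 N); the arm keeps its last pose, push and grip.
It fails at once if a bystander is moved by more than 20 mm or tipped (distance of any of timer, weigh_bottle, small_flask from where it was at the start of the episode above 0.02 m or angle between any of weigh_bottle, small_flask's own z axis and vertical above 0.3 rad).
It fails at once if the bottle is tipped over (angle between bottle's own z axis and vertical above 0.6 rad).
It also fails if it takes over 72 s, if anything falls off the work surface, if the arm or the gripper's body presses on something with over 40 N, if the wrist force passes 120 N, or if a joint passes its speed limit or range.

## Working session

There is one attempt and no reset: what is moved stays moved. The work goes in short steps, Python scripts to look and compute and a tool call to move; the robot and the scene stay as the last step left them, time stands still between calls to the robot, and variables do not carry over. Pictures are saved under pics/ and viewed, and the job is handed in when it is done.

Besides the shell and the picture viewer there is one more tool, called in YAML: its name, and indented under it one key for each argument. arm_command: Moves the arm, as the interface text tells. Scaled input: -1 to 1 covers 0.02 m each way for a shift and 0.15 rad each way for a turn. Its arguments: {"type":"object","properties":{"motion":{"type":"array"},"grip_force":{"type":"number"}},"required":["motion"]}

```bash
ls; mkdir -p pics; cat > h.py <<'E'
import numpy as np, cv2
from rig import r
def cam(n):
    c=r.read_camera(n); c['n']=n
    c['f']=240/np.tan(np.radians(c['vfov']/2)); return c
def save(c,p,box=None,s=1):
    im=c['img'][:,:,::-1]
    if box: im=im[box[1]:box[3],box[0]:box[2]]
    if s!=1: im=cv2.resize(im,None,fx=s,fy=s,interpolation=cv2.INTER_CUBIC)
    cv2.imwrite('pics/'+p,im)
def ray(c,u,v):
    x=(u-c['cx'])/c['f'];y=(v-c['cy'])/c['f']
    if c['n']=='wrist':
        t=np.hypot(x,y); k=np.sin(t)/t if t>1e-9 else 1; d=np.array([x*k,y*k,np.cos(t)])
    else: d=np.array([x,y,1.])
    P=np.array(c['pose']); return P[:3,3],P[:3,:3]@d
def onz(c,u,v,z):
    o,d=ray(c,u,v); return o+d*(z-o[2])/d[2]
def dpt(c,u,v):
    o,d=ray(c,u,v); P=np.array(c['pose']); dc=P[:3,:3].T@d
    return o+d*c['depth'][int(round(v)),int(round(u))]/dc[2]
E
python3 - <<'E'
from h import *
for n in ['scene','top','wrist']:
    c=cam(n); save(c,n+'0.png'); print(n,c['vfov'],c['cx'],c['cy'],np.round(c['pose'],3).tolist())
print(r.observe(), r.hold_point_z)
E
```

```text
pics
scene 56.98968357793252 319.8160091958401 239.72156082289308 [[0.832, -0.255, 0.493, 0.126], [-0.555, -0.349, 0.755, -0.799], [-0.02, -0.902, -0.432, 0.447], [0.0, 0.0, 0.0, 1.0]]
top 57.91362454899258 315.8976627973156 242.5981546125819 [[0.034, -0.978, 0.207, 0.387], [-0.999, -0.034, 0.006, -0.135], [0.002, -0.207, -0.978, 0.921], [0.0, 0.0, 0.0, 1.0]]
wrist 65.70646984690485 323.1408850078495 235.1055951177134 [[0.404, 0.876, 0.263, 0.206], [0.915, -0.387, -0.116, 0.648], [-0.0, 0.288, -0.958, 0.374], [0.0, 0.0, 0.0, 1.0]]
{'clock': 0.15, 'joints': array([ 1.11718595e+00,  1.16384082e-01,  1.44207997e+00,  3.06823844e-05,
        1.58398142e+00, -3.78339943e-02]), 'qvel': array([-0.00084319, -0.00101288, -0.00346847,  0.00082314, -0.00278495,
        0.0011141 ]), 'tau': array([ 1.94924498e-03, -7.32509065e+01, -6.32850623e+01, -8.54709498e-06,
        4.97397414e-03, -2.84516022e-05]), 'tool_pos': array([0.27259799, 0.61736844, 0.23074595]), 'tcp_rot': array([ 0.69179814,  0.14565264,  0.69196587, -0.14623228]), 'contact_force': array([-0.23969228, -0.06149764, -0.25671367]), 'moment': array([ 0.03588564, -0.05661958, -0.00642299]), 'gripper_width': 1.0023870685711143} 0.0187
```

View pics/scene0.png

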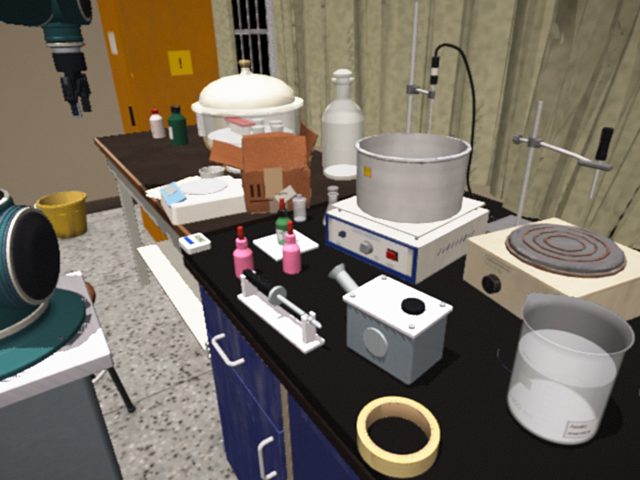

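View pics/top0.png

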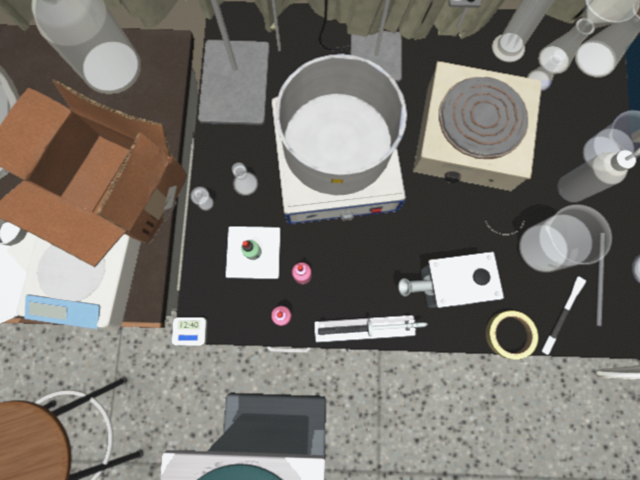

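View pics/wrist0.png

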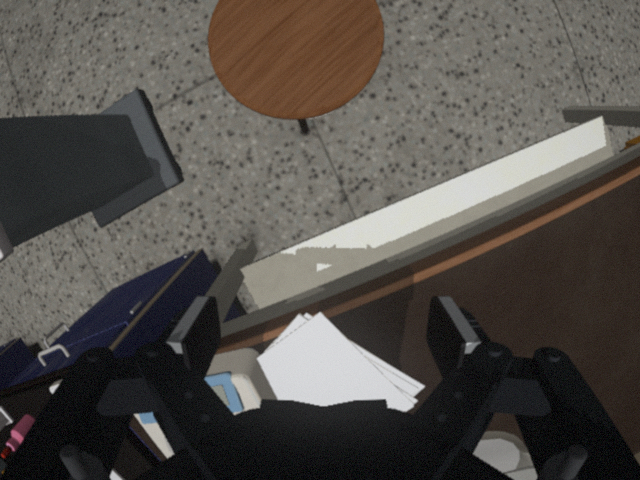

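The scene picture shows the green bottle on the tile at (283,222), with pink bottles at (243,255) and (292,252). The rod is in its rest near (280,305), and the guide tube mouth is at (345,275).

In the top picture, what could be taken for the targets:
- **Bottle:** green and red at (250,250) on the tile. The look-alikes are the pink ones at (302,272) and (281,316).
- **Rod:** in the rest, (320–425, 325). The look-alike is the black and white stick at (564,315).
- **Bystanders:** timer (188,331), weighing bottle (203,198), flask (243,180).

I choose the green bottle and the rod in the rest, and check them in a close crop.

```bash
python3 - <<'E'
from h import *
c=cam('top'); np.save('pics/top.npy',c,allow_pickle=True)
save(c,'t1.png',(215,215,335,335),6); save(c,'t2.png',(305,240,515,350),3.8)
s=cam('scene'); np.save('pics/scene.npy',s,allow_pickle=True)
save(s,'s1.png',(220,190,460,370),3.3)
E
```

```text
(no output)
```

View pics/t1.png

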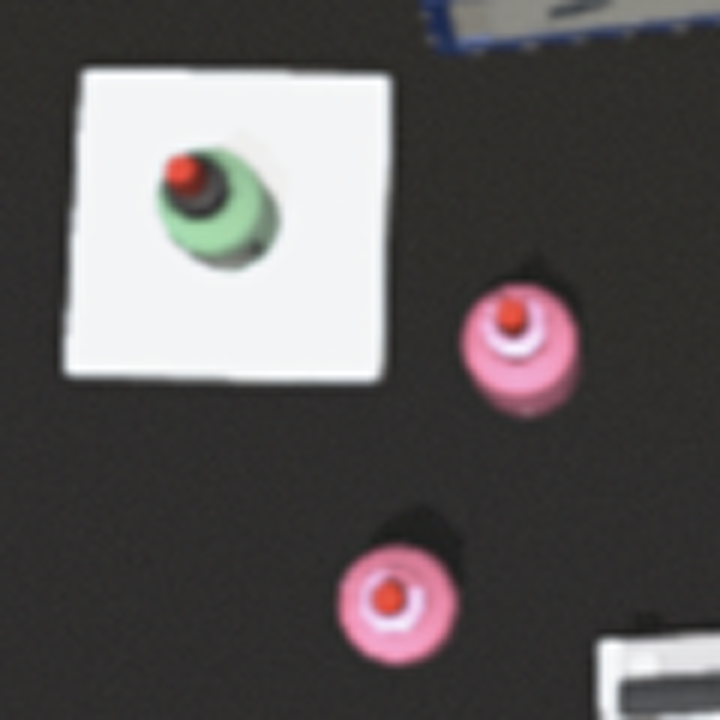

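View pics/t2.png

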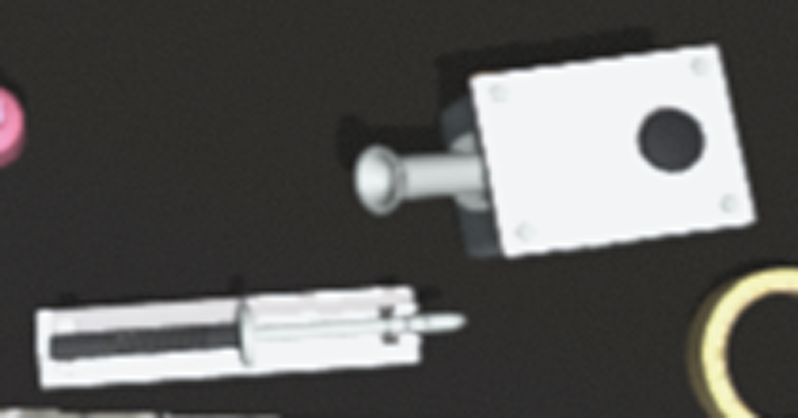

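View pics/s1.png

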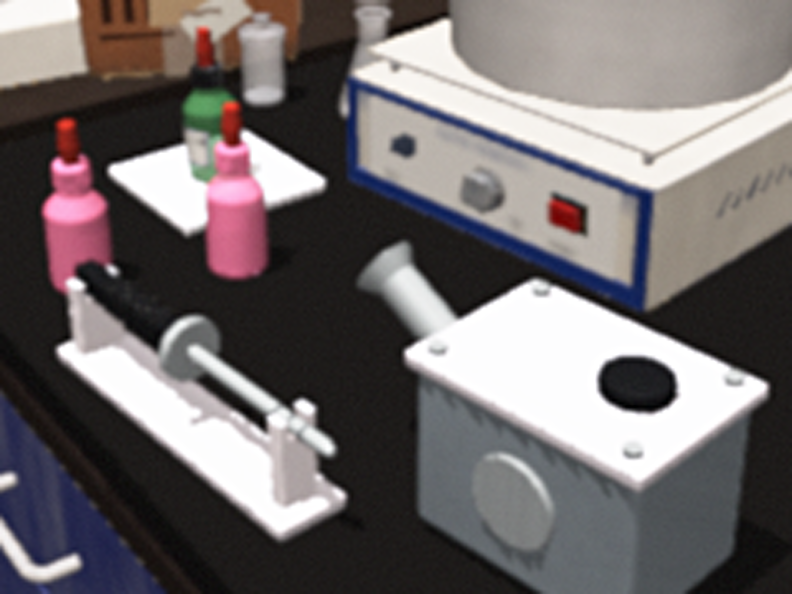

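```bash
python3 - <<'E'
from h import *
c=np.load('pics/top.npy',allow_pickle=True).item(); s=np.load('pics/scene.npy',allow_pickle=True).item()
p1=lambda u,v:(215+u/6-.5+.08,215+v/6-.5+.08)
p2=lambda u,v:(305+u/3.8-.37,240+v/3.8-.37)
ps=lambda u,v:(220+u/3.3-.35,190+v/3.3-.35)
R=lambda a:np.round(a,4)
def tri(a,b):
    o1,d1=ray(c,*a);o2,d2=ray(s,*b)
    t=np.linalg.lstsq(np.c_[d1,-d2],o2-o1,rcond=None)[0]
    return R((o1+d1*t[0]+o2+d2*t[1])/2),R(np.linalg.norm(o1+d1*t[0]-o2-d2*t[1]))
T=[onz(c,*p1(*q),.008) for q in [(83,70),(392,75),(383,381),(65,375)]]
print('tile',[R(t[:2]) for t in T],R(np.mean(T,0)), 'side',[R(np.linalg.norm(T[i]-T[i-1])) for i in range(4)])
print('teat top z.117',R(onz(c,*p1(183,170),.115)),tri(p1(183,172),ps(204,32)))
print('cap', R(onz(c,*p1(200,187),.093)))
# green region lower contour: base ellipse
print('bottle low front edge z.008', R(onz(c,*p1(235,268),.008)))
print('teat pink', R(onz(c,*p1(512,313),.107)),R(onz(c,*p1(389,597),.107)))
for n,q,z in [('hEnd',(50,347),.058),('hcol',(238,335),.058),('tip',(466,320),.05),('shank@col',(255,331),.054),('shank400',(385,325),.054),('mouth',(378,180),.1)]:
    print(n,R(onz(c,*p2(*q),z)),'depth',R(dpt(c,*p2(*q))))
print('tip tri',tri(p2(466,320),ps(335,452)))
print('mouth tri',tri(p2(378,180),ps(385,264)))
L=[onz(c,*p2(*q),.1) for q in [(470,78),(718,45),(755,220),(505,256)]]
print('lid',[R(t[:2]) for t in L],R(np.mean(L,0)),[R(np.linalg.norm(L[i]-L[i-1])) for i in range(4)])
F=[onz(c,*p2(*q),.008) for q in [(37,311),(412,288),(421,362),(43,387)]]
print('foot',[R(t[:2]) for t in F],R(np.mean(F,0)))
print('timer',[R(onz(c,u,v,.02)[:2]) for u,v in [(175,318),(206,346)]])
print('weigh/flask',R(onz(c,200,190,.07)),R(onz(c,239,170,.1)))
E
```

```text
tile [array([0.6099, 0.0608]), array([ 0.6119, -0.0508]), array([ 0.5008, -0.0534]), array([0.4991, 0.0588])] [0.5554 0.0038 0.008 ] side [np.float64(0.1108), np.float64(0.1117), np.float64(0.1111), np.float64(0.1122)]
teat top z.117 [0.5524 0.0038 0.115 ] (array([0.5526, 0.004 , 0.1128]), np.float64(0.0008))
cap [0.5514 0.0017 0.093 ]
bottle low front edge z.008 [0.5394 0.0013 0.008 ]
teat pink [ 0.5115 -0.1019  0.107 ] [ 0.4217 -0.0676  0.107 ]
hEnd [ 0.3938 -0.14    0.058 ] depth [ 0.3938 -0.14    0.06  ]
hcol [ 0.4032 -0.2364  0.058 ] depth [ 0.4032 -0.2364  0.0579]
tip [ 0.4151 -0.3557  0.05  ] depth [ 4.167e-01 -3.683e-01  2.000e-04]
shank@col [ 0.4056 -0.2456  0.054 ] depth [ 0.4057 -0.2459  0.0515]
shank400 [ 0.411  -0.3128  0.054 ] depth [ 0.411  -0.3125  0.0552]
mouth [ 0.4807 -0.3005  0.1   ] depth [ 0.482  -0.3028  0.0883]
tip tri (array([ 0.4149, -0.3551,  0.052 ]), np.float64(0.0004))
mouth tri (array([ 0.4809, -0.3005,  0.1008]), np.float64(0.0007))
lid [array([ 0.5339, -0.3473]), array([ 0.5553, -0.4734]), array([ 0.4673, -0.4874]), array([ 0.4453, -0.3629])] [ 0.5004 -0.4178  0.1   ] [np.float64(0.09), np.float64(0.1279), np.float64(0.089), np.float64(0.1264)]
foot [array([ 0.4132, -0.1326]), array([ 0.4326, -0.3371]), array([ 0.3932, -0.3415]), array([ 0.3729, -0.1372])] [ 0.403  -0.2371  0.008 ]
timer [array([0.41  , 0.1528]), array([0.3566, 0.0846])]
weigh/flask [0.6694 0.1118 0.07  ] [0.7042 0.0287 0.1   ]
```

The crops confirm the green bottle on the tile and the black-handled rod in the rest. Next I work out the first moves.

```bash
cat >> h.py <<'E'
from scipy.spatial.transform import Rotation as Ro
def rot(a,y):
    a=np.array(a,float);a/=np.linalg.norm(a);y=np.array(y,float);y-=a*(a@y);y/=np.linalg.norm(y)
    return np.c_[a,y,np.cross(a,y)]
def cur():
    o=r.observe();q=o['tcp_rot'];return np.array(o['tool_pos']),Ro.from_quat([q[1],q[2],q[3],q[0]]).as_matrix()
def plan(hold,R,n,start=None,hp=True):
    p0,R0=cur() if start is None else start
    p1=np.array(hold)+(.0187*R[:,0] if hp else 0)
    dr=Ro.from_matrix(R0.T@R).as_rotvec()/n
    Rd=Ro.from_rotvec(dr).as_matrix();S=sum(np.linalg.matrix_power(Rd,k) for k in range(n))
    d=np.linalg.solve(S,R0.T@(p1-p0))
    print(n,'rows',np.round(np.r_[d/.02,dr/.15],3).tolist(), 'max',np.round(max(abs(d/.02).max(),abs(dr/.15).max()),2))
    return p1,R
def st():
    o=r.observe();p,R=cur();print('t',round(o['clock'],2),'tcp',np.round(p,4),'hold',np.round(p-.0187*R[:,0],4),'\nR',np.round(R,3).tolist(),'F',np.round(o['contact_force'],1),'w',round(o['gripper_width'],3),'j',np.round(o['joints'],2))
RB=rot([1,0,-1],[0,-1,0])
E
python3 - <<'E'
from h import *
st()
Rd=rot([0,0,-1],[np.cos(-.9),np.sin(-.9),0])
a=plan([.40,.15,.27],Rd,16)
b=plan([.474,.003,.125],RB,8,a)
plan([.554,.003,.045],RB,8,b)
E
```

```text
t 0.25 tcp [0.2726 0.6174 0.231 ] hold [0.2726 0.6174 0.2497] 
R [[-0.0, 0.404, 0.915], [-0.0, 0.915, -0.404], [-1.0, -0.001, -0.0]] F [0.  0.8 0.3] w 0.997 j [ 1.12  0.12  1.44 -0.    1.58 -0.04]
16 rows [-0.063, 0.135, 1.811, 0.856, 0.0, 0.0] max 1.81
8 rows [0.946, 0.995, 0.15, 0.53, 0.629, 0.219] max 0.99
8 rows [0.707, 0.0, -0.0, 0.0, 0.0, 0.0] max 0.71
```

arm_command:
  motion:
    - [-0.2,-1,0.9,0,0,0,85]
    - [-0.2,-1,0.9,0,0,0,85]
    - [-0.2,-1,0.9,0,0,0,85]
    - [-0.2,-1,0.9,0,0,0,85]
    - [-0.2,-1,0.9,0,0,0,85]
    - [-0.2,-1,0.9,0,0,0,85]
    - [-0.2,-1,0.9,0,0,0,85]
    - [-0.2,-1,0.9,0,0,0,85]
  grip_force: 30

```text
clock: 1.25
tool_pos: [0.3406, 0.4075, 0.2624]
tcp_rot: [0.692, 0.144, 0.692, -0.146]
contact_force: [0.3, 0.2, 0.2]
gripper_width: 0.996
```

arm_command:
  motion:
    - [0,-1,0.8,0,0,0,85]
    - [0,-1,0.8,0,0,0,85]
    - [0,-1,0.8,0,0,0,85]
    - [0,-1,0.8,0,0,0,85]
    - [0,-1,0.8,0,0,0,85]
    - [0,-1,0.8,0,0,0,85]
    - [0,-1,0.8,0,0,0,85]
    - [0,-1,0.8,0,0,0,85]

```text
clock: 2.25
tool_pos: [0.3944, 0.2026, 0.2632]
tcp_rot: [0.692, 0.144, 0.692, -0.146]
contact_force: [-0.1, -0.1, 0.1]
gripper_width: 0.995
```

```bash
python3 - <<'E'
from h import *
st()
Rd=rot([0,0,-1],[np.cos(-.3),np.sin(-.3),0])
a=plan([.43,.1,.25],Rd,8)
b=plan([.43,.003,.18],RB,16,a)
plan([.474,.003,.125],RB,4,b)
E
```

```text
t 2.25 tcp [0.3944 0.2026 0.2632] hold [0.3944 0.2027 0.2819] 
R [[-0.0, 0.401, 0.916], [-0.002, 0.916, -0.401], [-1.0, -0.002, 0.001]] F [-0.1 -0.1  0.1] w 0.995 j [ 0.42 -0.41  1.86 -0.    1.69 -0.74]
8 rows [0.2, -0.137, 0.729, 1.215, 0.001, 0.001] max 1.21
16 rows [0.153, 0.242, 0.242, 0.5, 0.281, 0.207] max 0.5
4 rows [0.875, 0.0, 0.097, 0.0, 0.0, 0.0] max 0.88
```

arm_command:
  motion:
    - [0.1,-0.3,0.7,1,0,0,85]
    - [0.1,-0.3,0.7,1,0,0,85]
    - [0.1,-0.3,0.7,1,0,0,85]
    - [0.1,-0.2,0.6,1,0,0,85]
    - [0.1,0,0.5,1,0,0,85]
    - [0.1,0,0.5,1,0,0,85]
    - [0.1,0,0.5,1,0,0,85]
    - [0.1,0,0.5,1,0,0,85]

```text
clock: 3.25
tool_pos: [0.4375, 0.1115, 0.2472]
tcp_rot: [-0.48, -0.52, -0.478, 0.52]
contact_force: [-0.9, 0.3, 0.1]
gripper_width: 0.997
```

```bash
python3 - <<'E'
from h import *
st()
b=plan([.42,.003,.18],RB,13)
b=plan([.43,.003,.17],RB,16)
plan([.474,.003,.125],RB,4,b)
E
```

```text
t 3.25 tcp [0.4375 0.1115 0.2472] hold [0.4375 0.1115 0.2659] 
R [[0.001, 0.997, -0.082], [-0.001, -0.082, -0.997], [-1.0, 0.001, 0.001]] F [-0.9  0.3  0.1] w 0.997 j [ 0.19 -0.39  1.87 -0.    1.66  0.28]
13 rows [0.2, 0.235, 0.447, 0.721, 0.324, 0.298] max 0.72
16 rows [0.202, 0.211, 0.351, 0.586, 0.263, 0.242] max 0.59
4 rows [0.787, 0.0, 0.009, 0.0, 0.0, 0.0] max 0.79
```

arm_command:
  motion:
    - [0.2,0.21,0.35,0.59,0.26,0.24,85]
    - [0.2,0.21,0.35,0.59,0.26,0.24,85]
    - [0.2,0.21,0.35,0.59,0.26,0.24,85]
    - [0.2,0.21,0.35,0.59,0.26,0.24,85]
    - [0.2,0.21,0.35,0.59,0.26,0.24,85]
    - [0.2,0.21,0.35,0.59,0.26,0.24,85]
    - [0.2,0.21,0.35,0.59,0.26,0.24,85]
    - [0.2,0.21,0.35,0.59,0.26,0.24,85]

```text
clock: 4.25
tool_pos: [0.4527, 0.0493, 0.2093]
tcp_rot: [0.252, 0.794, 0.25, -0.493]
contact_force: [1.2, 0.1, 0.2]
gripper_width: 0.998
```

arm_command:
  motion:
    - [0.2,0.21,0.35,0.59,0.26,0.24,85]
    - [0.2,0.21,0.35,0.59,0.26,0.24,85]
    - [0.2,0.21,0.35,0.59,0.26,0.24,85]
    - [0.2,0.21,0.35,0.59,0.26,0.24,85]
    - [0.2,0.21,0.35,0.59,0.26,0.24,85]
    - [0.2,0.21,0.35,0.59,0.26,0.24,85]
    - [0.2,0.21,0.35,0.59,0.26,0.24,85]
    - [0.2,0.21,0.35,0.59,0.26,0.24,85]

```text
clock: 5.25
tool_pos: [0.4832, -0.0004, 0.1494]
tcp_rot: [-0.021, 0.921, -0.022, -0.388]
contact_force: [0.5, -0.4, -0.7]
gripper_width: 0.997
```

```bash
python3 - <<'E'
from h import *
st()
b=plan([.47,.003,.129],RB,8)
plan([.554,.003,.045],RB,8,b)
c=cam('wrist');save(c,'w1.png')
E
```

```text
t 5.25 tcp [ 4.832e-01 -4.000e-04  1.494e-01] hold [0.4701 0.     0.1628] 
R [[0.699, -0.057, -0.713], [-0.025, -0.998, 0.055], [-0.715, -0.021, -0.699]] F [ 0.5 -0.4 -0.7] w 0.997 j [-0.07 -0.83  2.42  0.03  0.78  1.56]
8 rows [0.149, -0.019, 0.148, -0.046, 0.009, -0.021] max 0.15
8 rows [0.742, 0.0, -0.0, 0.0, 0.0, 0.0] max 0.74
```

View pics/w1.png

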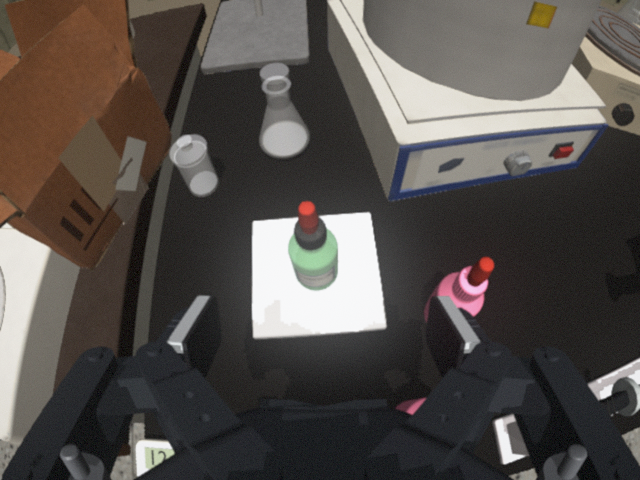

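The wrist picture shows the green bottle centred between the fingers, with its teat at (307,208) and base near (318,282). The pink ones lie outside at (465,285) and (410,405).

```bash
python3 - <<'E'
from h import *
b=plan([.525,.003,.085],RB,8)
plan([.555,.003,.045],RB,6,b)
E
```

```text
8 rows [0.579, -0.027, 0.087, -0.05, 0.009, -0.023] max 0.58
6 rows [0.412, 0.0, 0.059, 0.0, 0.0, 0.0] max 0.41
```

arm_command:
  motion:
    - [0.6,-0.03,0.08,-0.05,0,-0.02,85]
    - [0.6,-0.03,0.08,-0.05,0,-0.02,85]
    - [0.6,-0.03,0.08,-0.05,0,-0.02,85]
    - [0.6,-0.03,0.08,-0.05,0,-0.02,85]
    - [0.6,-0.03,0.08,-0.05,0,-0.02,85]
    - [0.6,-0.03,0.08,-0.05,0,-0.02,85]
    - [0.6,-0.03,0.08,-0.05,0,-0.02,85]
    - [0.6,-0.03,0.08,-0.05,0,-0.02,85]

```text
clock: 6.3
tool_pos: [0.544, 0.0035, 0.0669]
tcp_rot: [0.004, 0.921, 0.002, -0.389]
contact_force: [0.8, 0.6, 0.0]
gripper_width: 0.991
```

```bash
python3 - <<'E'
from h import *
st()
plan([.555,.003,.045],RB,6)
c=cam('wrist');save(c,'w2.png')
E
```

```text
t 6.3 tcp [0.544  0.0035 0.0669] hold [0.531  0.0035 0.0803] 
R [[0.698, 0.007, -0.716], [0.0, -1.0, -0.01], [-0.716, 0.007, -0.698]] F [0.8 0.6 0. ] w 0.991 j [-0.06 -0.52  2.39  0.09  0.5   1.43]
6 rows [0.35, 0.004, 0.062, 0.011, 0.014, 0.0] max 0.35
```

View pics/w2.png

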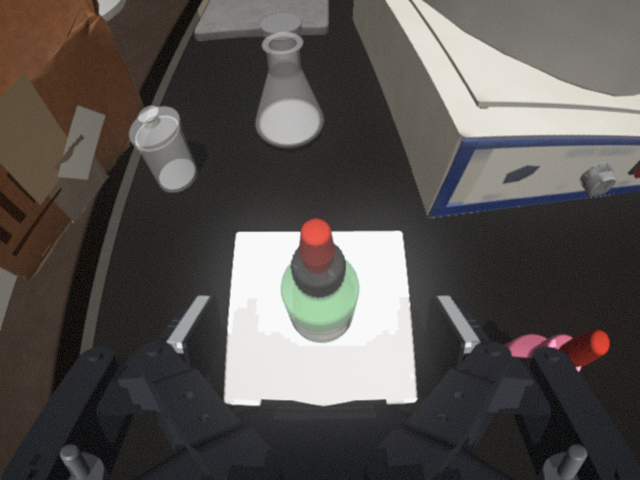

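The bottle base at (320,325) is centred between the pads at (195,320) and (457,325), so I go in and close.

arm_command:
  motion:
    - [0.36,0,0.06,0,0,0,85]
    - [0.36,0,0.06,0,0,0,85]
    - [0.36,0,0.06,0,0,0,85]
    - [0.36,0,0.06,0,0,0,85]
    - [0.36,0,0.06,0,0,0,85]
    - [0.36,0,0.06,0,0,0,85]
    - [0,0,0,0,0,0,50]
    - [0,0,0,0,0,0,30]
  grip_force: 30

```text
clock: 7.35
tool_pos: [0.5708, 0.0033, 0.027]
tcp_rot: [0.005, 0.921, 0.002, -0.39]
contact_force: [0.3, -0.6, 0.4]
gripper_width: 0.6
```

arm_command:
  motion:
    - [0,0,0,0,0,0,20]
    - [0,0,0,0,0,0,20]
    - [0,0,0,0,0,0,20]
    - [0,0,0,0,0,0,20]
    - [0,0,0,0,0,0,20]
    - [0,0,0,0,0,0,20]
    - [0,0,0,0,0,0,20]
    - [0,0,0,0,0,0,20]

```text
clock: 8.35
tool_pos: [0.5706, 0.0033, 0.0275]
tcp_rot: [0.005, 0.921, 0.002, -0.389]
contact_force: [-0.7, 0.2, -1.4]
gripper_width: 0.42
```

```bash
python3 - <<'E'
from h import *
st()
c=cam('wrist');save(c,'w3.png')
c=cam('top')
# bench left edge
print([np.round(onz(c,u,v,0)[:2],3) for u,v in [(170,250),(180,250),(195,250)]])
print(np.round(c['depth'][250,165:200:5],3))
E
```

```text
t 8.35 tcp [0.5706 0.0033 0.0275] hold [0.5576 0.0033 0.0409] 
R [[0.697, 0.008, -0.717], [0.0, -1.0, -0.01], [-0.717, 0.007, -0.697]] F [-0.7  0.2 -1.4] w 0.42 j [-0.06 -0.36  2.36  0.12  0.37  1.41]
[array([0.555, 0.185]), array([0.555, 0.163]), array([0.557, 0.131])]
[0.937 0.952 1.052 1.086 0.938 0.937 0.938]
```

View pics/w3.png

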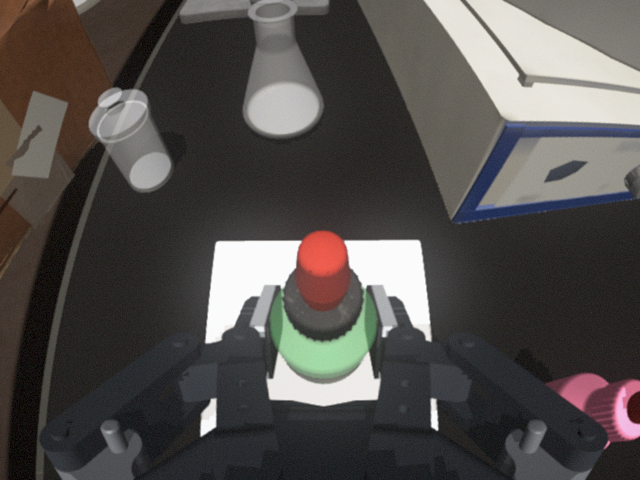

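The bottle is held: the pads touch the green body at (270,330) and (378,330), at an opening of about 36 mm. Now I lift it and carry it left off the tile.

arm_command:
  motion:
    - [-0.36,0,-0.35,0,0,0,20]
    - [-0.36,0,-0.35,0,0,0,20]
    - [-0.36,0,-0.35,0,0,0,20]
    - [-0.1,-0.75,0.1,0,0,0,20]
    - [-0.1,-0.75,0.1,0,0,0,20]
    - [-0.1,-0.75,0.1,0,0,0,20]
    - [-0.1,-0.75,0.1,0,0,0,20]
    - [-0.1,-0.75,0.1,0,0,0,20]

```text
clock: 9.45
tool_pos: [0.557, 0.0793, 0.0652]
tcp_rot: [0.004, 0.922, 0.001, -0.387]
contact_force: [0.2, -1.2, -0.1]
gripper_width: 0.423
```

```bash
python3 - <<'E'
from h import *
st()
b=plan([.530,.099,.060],RB,6)
plan([.530,.099,.0335],RB,6,b)
c=cam('wrist');save(c,'w4.png');c=cam('scene');save(c,'s4.png',(200,170,360,290),5)
E
```

```text
t 9.45 tcp [0.557  0.0793 0.0652] hold [0.5439 0.0793 0.0785] 
R [[0.701, 0.004, -0.713], [-0.002, -1.0, -0.008], [-0.713, 0.007, -0.701]] F [ 0.2 -1.2 -0.1] w 0.423 j [ 0.15 -0.44  2.35 -0.24  0.48  1.88]
6 rows [0.028, -0.165, 0.189, 0.009, 0.009, -0.002] max 0.19
6 rows [0.156, 0.0, 0.156, 0.0, 0.0, 0.0] max 0.16
```

View pics/s4.png

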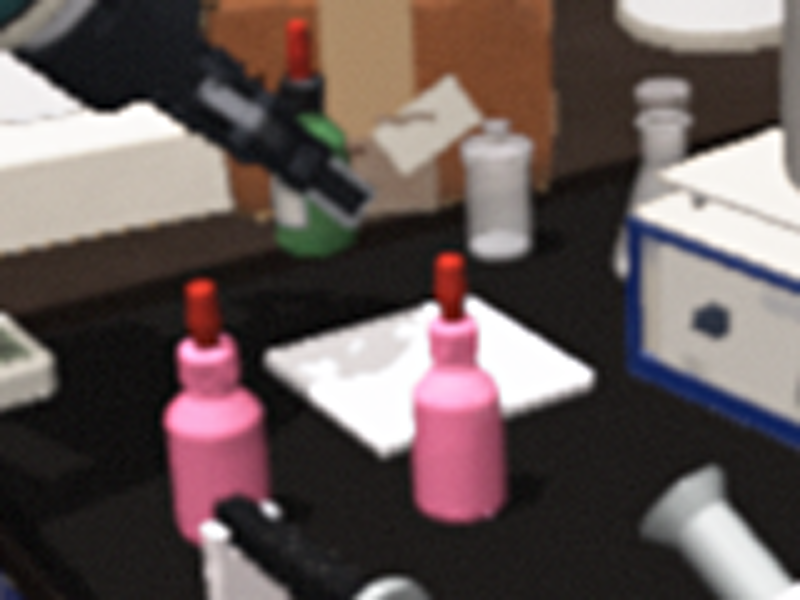

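The bottle hangs upright in the gripper at (315,230) in the crop. Now I move it over and lower it.

arm_command:
  motion:
    - [0,-0.2,0.2,0,0,0,20]
    - [0,-0.2,0.2,0,0,0,20]
    - [0,-0.2,0.2,0,0,0,20]
    - [0.05,-0.2,0.2,0,0,0,20]
    - [0.05,-0.2,0.2,0,0,0,20]
    - [0.15,0,0.15,0,0,0,20]
    - [0.15,0,0.15,0,0,0,20]
    - [0.15,0,0.15,0,0,0,20]

```text
clock: 10.55
tool_pos: [0.5432, 0.0998, 0.0355]
tcp_rot: [0.004, 0.922, 0.001, -0.386]
contact_force: [0.9, 0.6, -1.0]
gripper_width: 0.418
```

```bash
python3 - <<'E'
from h import *
st()
p,R=cur();h=p-.0187*R[:,0]
plan([h[0],h[1],.033],R,6)
E
```

```text
t 10.55 tcp [0.5432 0.0998 0.0355] hold [0.5301 0.0998 0.0488] 
R [[0.701, 0.005, -0.713], [-0.002, -1.0, -0.008], [-0.713, 0.007, -0.701]] F [ 0.9  0.6 -1. ] w 0.418 j [ 0.21 -0.42  2.39 -0.37  0.43  2.05]
6 rows [0.094, -0.001, 0.092, 0.0, 0.0, 0.0] max 0.09
```

arm_command:
  motion:
    - [0.1,0,0.1,0,0,0,20]
    - [0.1,0,0.1,0,0,0,20]
    - [0.1,0,0.1,0,0,0,20]
    - [0.1,0,0.1,0,0,0,20]
    - [0.1,0,0.1,0,0,0,20]
    - [0.1,0,0.1,0,0,0,20]
    - [0,0,0,0,0,0,20]
    - [0,0,0,0,0,0,20]

```text
clock: 11.55
tool_pos: [0.5447, 0.0997, 0.0194]
tcp_rot: [0.004, 0.923, 0.001, -0.385]
contact_force: [-0.5, -0.3, -1.7]
gripper_width: 0.42
```

```bash
python3 - <<'E'
from h import *
st()
c=cam('scene');save(c,'s5.png',(200,170,360,290),5)
E
```

```text
t 11.55 tcp [0.5447 0.0997 0.0194] hold [0.5315 0.0998 0.0327] 
R [[0.704, 0.005, -0.71], [-0.001, -1.0, -0.008], [-0.71, 0.006, -0.704]] F [-0.5 -0.3 -1.7] w 0.42 j [ 0.21 -0.38  2.4  -0.41  0.39  2.1 ]
```

View pics/s5.png

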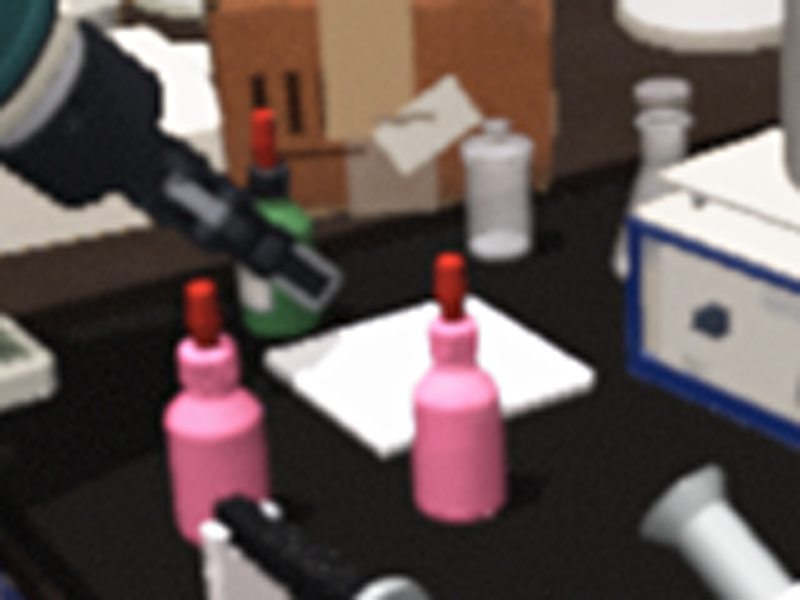

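The bottle stands upright left of the tile, with its base at (283,325) in the crop. Now I release it.

arm_command:
  motion:
    - [0,0,0,0,0,0,42]
    - [0,0,0,0,0,0,60]
    - [0,0,0,0,0,0,75]
    - [0,0,0,0,0,0,75]
    - [0,0,0,0,0,0,75]
    - [-0.3,0,0,0,0,0,75]
    - [-0.5,0,0,0,0,0,75]
    - [-0.6,0,0,0,0,0,75]

```text
clock: 12.6
tool_pos: [0.5236, 0.0997, 0.0396]
tcp_rot: [0.004, 0.923, 0.001, -0.385]
contact_force: [-0.4, -0.1, -1.3]
gripper_width: 0.873
```

```bash
python3 - <<'E'
from h import *
st()
c=cam('wrist');save(c,'w6.png')
E
```

```text
t 12.6 tcp [0.5236 0.0997 0.0396] hold [0.5105 0.0997 0.0529] 
R [[0.703, 0.005, -0.711], [-0.001, -1.0, -0.008], [-0.711, 0.007, -0.703]] F [-0.4 -0.1 -1.3] w 0.873 j [ 0.23 -0.49  2.43 -0.36  0.47  2.05]
```

View pics/w6.png

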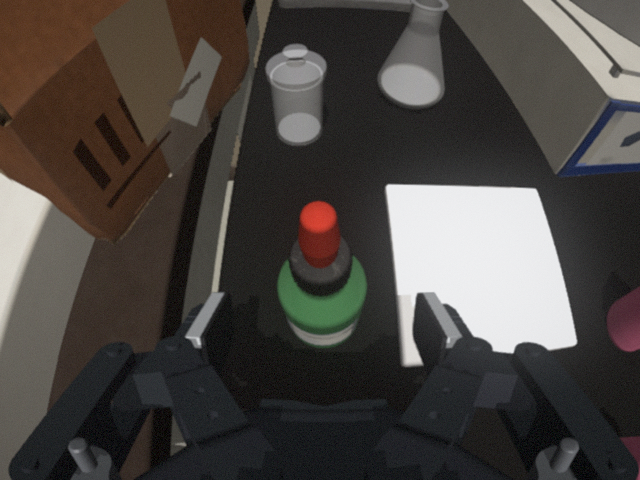

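The bottle stands alone at (322,290), clear of both pads. I retreat upward and go to the rod.

arm_command:
  motion:
    - [-0.58,0,-0.4,0,0,0,75]
    - [-0.58,0,-0.4,0,0,0,75]
    - [-0.58,0,-0.4,0,0,0,75]
    - [-0.58,0,-0.4,0,0,0,75]
    - [-0.58,0,-0.4,0,0,0,75]
    - [-0.7,0,-0.5,0,0,0,75]
    - [-0.7,0,-0.5,0,0,0,75]
    - [-0.7,0,-0.5,0,0,0,75]

```text
clock: 13.65
tool_pos: [0.5005, 0.1005, 0.1682]
tcp_rot: [0.004, 0.923, 0.001, -0.384]
contact_force: [-0.7, 0.7, 0.1]
gripper_width: 0.879
```

```bash
python3 - <<'E'
from h import *
st()
RD=rot([0,0,-1],[np.cos(.096),np.sin(.096),0])
for n in (16,20,24): b=plan([.40,-.19,.20],RD,n)
p,R=cur();
RM=rot([0,0,-1],[0,-1,0]); m=plan([.47,.0,.22],RM,8); plan([.40,-.19,.2],RD,16,m)
E
```

```text
t 13.65 tcp [0.5005 0.1005 0.1682] hold [0.4873 0.1005 0.1815] 
R [[0.705, 0.005, -0.71], [-0.0, -1.0, -0.008], [-0.71, 0.006, -0.705]] F [-0.7  0.7  0.1] w 0.879 j [ 0.25 -0.72  2.34 -0.25  0.78  1.92]
16 rows [-0.385, 0.477, 0.913, -0.652, -0.244, -0.271] max 0.91
20 rows [-0.307, 0.374, 0.735, -0.522, -0.195, -0.217] max 0.74
24 rows [-0.255, 0.307, 0.615, -0.435, -0.163, -0.181] max 0.62
8 rows [-0.274, 0.628, 0.09, 0.006, -0.651, -0.003] max 0.65
16 rows [0.062, 0.301, 0.645, -0.694, -0.0, -0.0] max 0.69
```

arm_command:
  motion:
    - [-0.3,0.63,0.1,0,-0.66,0,75]
    - [-0.3,0.63,0.1,0,-0.66,0,75]
    - [-0.3,0.63,0.1,0,-0.66,0,75]
    - [-0.3,0.63,0.1,0,-0.66,0,75]
    - [-0.3,0.63,0.1,0,-0.66,0,75]
    - [-0.3,0.63,0.1,0,-0.66,0,75]
    - [-0.3,0.63,0.1,0,-0.66,0,75]
    - [-0.3,0.63,0.1,0,-0.66,0,75]

```text
clock: 14.65
tool_pos: [0.4647, -0.0017, 0.2133]
tcp_rot: [-0.005, -0.696, -0.003, 0.718]
contact_force: [-0.2, -0.2, 0.1]
gripper_width: 0.882
```

```bash
python3 - <<'E'
from h import *
st()
RD=rot([0,0,-1],[np.cos(.096),np.sin(.096),0])
b=plan([.40,-.19,.17],RD,16)
b=plan([.40,-.19,.17],RD,14)
E
```

```text
t 14.65 tcp [ 0.4647 -0.0017  0.2133] hold [ 0.4653 -0.0017  0.232 ] 
R [[-0.03, 0.012, -0.999], [-0.002, -1.0, -0.011], [-1.0, 0.002, 0.03]] F [-0.2 -0.2  0.1] w 0.882 j [-0.06 -0.33  1.88 -0.    1.62  1.5 ]
16 rows [0.203, 0.307, 0.625, -0.69, 0.01, 0.01] max 0.69
14 rows [0.232, 0.356, 0.712, -0.788, 0.012, 0.011] max 0.79
```

arm_command:
  motion:
    - [0.1,0.31,0.63,-0.7,0.01,0.01,75]
    - [0.1,0.31,0.63,-0.7,0.01,0.01,75]
    - [0.1,0.31,0.63,-0.7,0.01,0.01,75]
    - [0.1,0.31,0.63,-0.7,0.01,0.01,75]
    - [0.1,0.31,0.63,-0.7,0.01,0.01,75]
    - [0.1,0.31,0.63,-0.7,0.01,0.01,75]
    - [0.1,0.31,0.63,-0.7,0.01,0.01,75]
    - [0.1,0.31,0.63,-0.7,0.01,0.01,75]

```text
clock: 15.65
tool_pos: [0.3899, -0.0851, 0.2037]
tcp_rot: [-0.301, -0.633, -0.302, 0.646]
contact_force: [0.1, -0.6, 0.1]
gripper_width: 0.876
```

arm_command:
  motion:
    - [0.3,0.31,0.63,-0.7,0.01,0.01,60]
    - [0.3,0.31,0.63,-0.7,0.01,0.01,60]
    - [0.3,0.31,0.63,-0.7,0.01,0.01,60]
    - [0.3,0.31,0.63,-0.7,0.01,0.01,60]
    - [0.3,0.31,0.63,-0.7,0.01,0.01,60]
    - [0.3,0.31,0.63,-0.7,0.01,0.01,60]
    - [0.3,0.31,0.63,-0.7,0.01,0.01,60]
    - [0.3,0.31,0.63,-0.7,0.01,0.01,60]

```text
clock: 16.65
tool_pos: [0.405, -0.1956, 0.16]
tcp_rot: [0.543, 0.454, 0.544, -0.451]
contact_force: [0.2, -0.0, -0.0]
gripper_width: 0.703
```

```bash
python3 - <<'E'
from h import *
st()
RD=rot([0,0,-1],[np.cos(.096),np.sin(.096),0])
b=plan([.3998,-.1964,.12],RD,8)
plan([.3998,-.1964,.05],RD,8,b)
c=cam('wrist');save(c,'w7.png')
E
```

```text
t 16.65 tcp [ 0.405  -0.1956  0.16  ] hold [ 0.405  -0.1956  0.1787] 
R [[0.002, 0.983, 0.182], [0.003, 0.182, -0.983], [-1.0, 0.003, -0.003]] F [ 0.2 -0.  -0. ] w 0.703 j [-0.51 -0.37  2.    0.    1.51 -0.69]
8 rows [0.367, -0.034, 0.001, 0.072, -0.003, -0.002] max 0.37
8 rows [0.438, 0.0, 0.0, 0.0, 0.0, 0.0] max 0.44
```

View pics/w7.png

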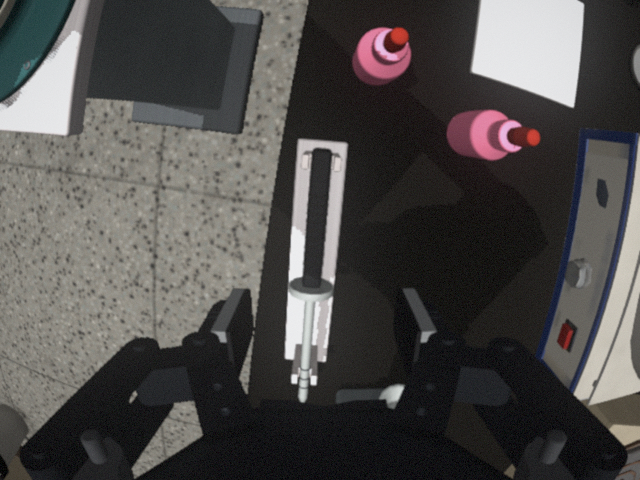

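```bash
python3 - <<'E'
from h import *
c=cam('wrist')
for n,q,z in [('hEnd',(321,150),.058),('hmid',(317,215),.058),('hcol',(313,280),.058),('tip',(304,401),.05),('sh',(308,330),.05)]: print(n,np.round(onz(c,*q,z),4))
E
```

```text
hEnd [ 0.394  -0.1387  0.058 ]
hmid [ 0.3995 -0.1824  0.058 ]
hcol [ 0.4054 -0.2299  0.058 ]
tip [ 0.4187 -0.3519  0.05  ]
sh [ 0.4095 -0.2766  0.05  ]
```

The wrist view agrees with the top view to within 3 mm: handle end (321,150), collar (311,290), tip (304,401). I descend.

arm_command:
  motion:
    - [0.45,-0.03,0,0.07,0,0,55]
    - [0.45,-0.03,0,0.07,0,0,55]
    - [0.45,-0.03,0,0.07,0,0,55]
    - [0.45,-0.03,0,0.07,0,0,55]
    - [0.45,-0.03,0,0.07,0,0,55]
    - [0.45,-0.03,0,0.07,0,0,55]
    - [0.45,-0.03,0,0.07,0,0,55]
    - [0.45,-0.03,0,0.07,0,0,55]

```text
clock: 17.75
tool_pos: [0.3994, -0.1947, 0.0835]
tcp_rot: [0.52, 0.48, 0.521, -0.477]
contact_force: [0.5, 0.7, 1.0]
gripper_width: 0.645
```

```bash
python3 - <<'E'
from h import *
st()
RD=rot([0,0,-1],[np.cos(.1),np.sin(.1),0])
plan([.3998,-.1958,.05],RD,7)
c=cam('wrist');save(c,'w8.png')
E
```

```text
t 17.75 tcp [ 0.3994 -0.1947  0.0835] hold [ 0.3994 -0.1948  0.1022] 
R [[0.001, 0.996, 0.085], [0.004, 0.085, -0.996], [-1.0, 0.002, -0.004]] F [0.5 0.7 1. ] w 0.645 j [-0.51 -0.33  2.1   0.    1.38 -0.6 ]
7 rows [0.373, 0.001, 0.009, -0.014, -0.004, -0.002] max 0.37
```

View pics/w8.png

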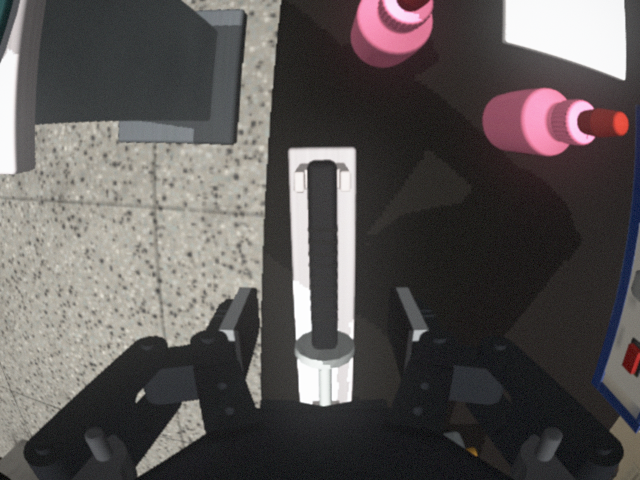

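The rod is vertical in the picture at columns 322–325, centred between the pads at (240,325) and (410,325). I go down and close.

arm_command:
  motion:
    - [0.38,0,0,0,0,0,55]
    - [0.38,0,0,0,0,0,55]
    - [0.38,0,0,0,0,0,55]
    - [0.38,0,0,0,0,0,55]
    - [0.38,0,0,0,0,0,55]
    - [0.38,0,0,0,0,0,55]
    - [0.35,0,0,0,0,0,45]
    - [0,0,0,0,0,0,30]
  grip_force: 60

```text
clock: 18.8
tool_pos: [0.399, -0.1943, 0.0258]
tcp_rot: [0.52, 0.48, 0.522, -0.477]
contact_force: [0.3, -1.0, 0.1]
gripper_width: 0.357
```

arm_command:
  motion:
    - [0,0,0,0,0,0,15]
    - [0,0,0,0,0,0,5]
    - [0,0,0,0,0,0,5]
    - [0,0,0,0,0,0,5]
    - [0,0,0,0,0,0,5]
    - [0,0,0,0,0,0,5]
    - [0,0,0,0,0,0,5]
    - [0,0,0,0,0,0,5]

```text
clock: 19.8
tool_pos: [0.3993, -0.1944, 0.0264]
tcp_rot: [0.52, 0.48, 0.522, -0.477]
contact_force: [-0.3, -0.3, -0.7]
gripper_width: 0.156
```

```bash
python3 - <<'E'
from h import *
st()
c=cam('wrist');save(c,'w9.png')
E
```

```text
t 19.8 tcp [ 0.3993 -0.1944  0.0264] hold [ 0.3992 -0.1945  0.0451] 
R [[0.001, 0.996, 0.085], [0.004, 0.084, -0.996], [-1.0, 0.001, -0.004]] F [-0.3 -0.3 -0.7] w 0.156 j [-0.51 -0.27  2.15  0.    1.27 -0.6 ]
```

View pics/w9.png

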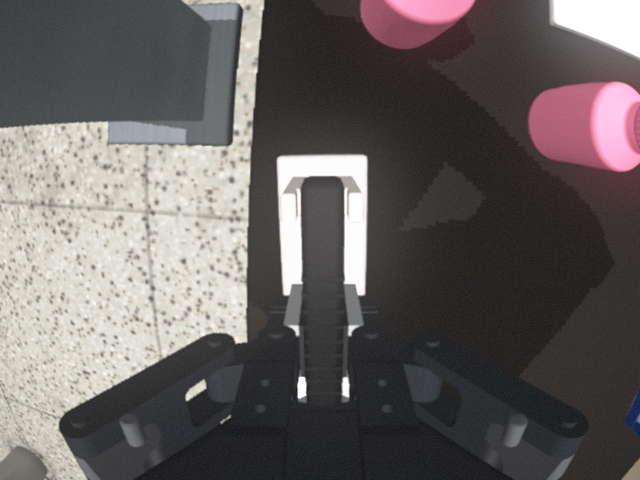

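Gripped at 13.3 mm, with the handle between the pads at (322,300). I lift straight up.

arm_command:
  motion:
    - [-0.3,0,0,0,0,0,5]
    - [-0.6,0,0,0,0,0,5]
    - [-0.9,0,0,0,0,0,5]
    - [-0.9,0,0,0,0,0,5]
    - [-0.9,0,0,0,0,0,5]
    - [-0.9,0,0,0,0,0,5]
    - [-0.9,0,0,0,0,0,5]
    - [-0.9,0,0,0,0,0,5]

```text
clock: 20.85
tool_pos: [0.3991, -0.195, 0.1621]
tcp_rot: [0.52, 0.48, 0.521, -0.477]
contact_force: [0.1, -0.6, -1.4]
gripper_width: 0.152
```

```bash
python3 - <<'E'
from h import *
st()
c=cam('top');np.save('pics/topB.npy',c,allow_pickle=True);save(c,'t10.png',(300,200,520,360),3.6)
s=cam('scene');np.save('pics/sceneB.npy',s,allow_pickle=True);save(s,'s10.png',(200,150,400,300),4)
E
```

```text
t 20.85 tcp [ 0.3991 -0.195   0.1621] hold [ 0.3991 -0.195   0.1808] 
R [[0.002, 0.996, 0.085], [0.004, 0.084, -0.996], [-1.0, 0.002, -0.004]] F [ 0.1 -0.6 -1.4] w 0.152 j [-0.51 -0.38  2.    0.    1.52 -0.6 ]
```

View pics/t10.png

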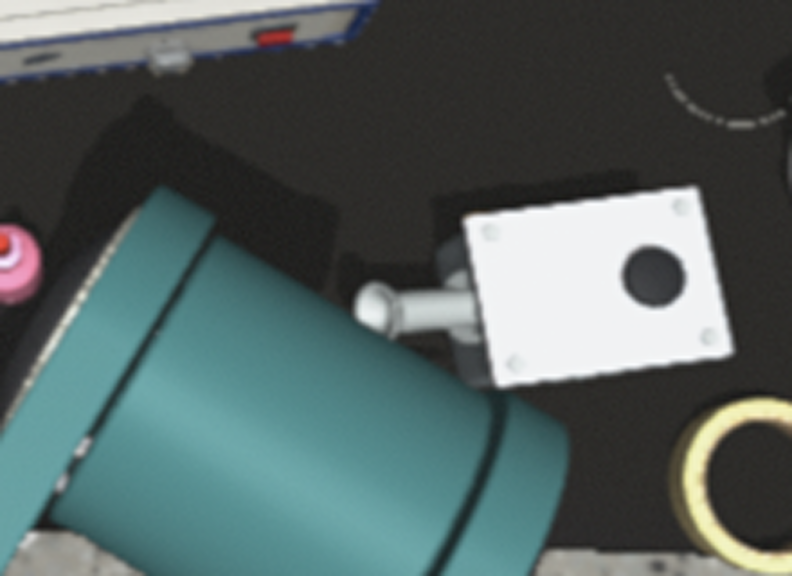

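View pics/s10.png

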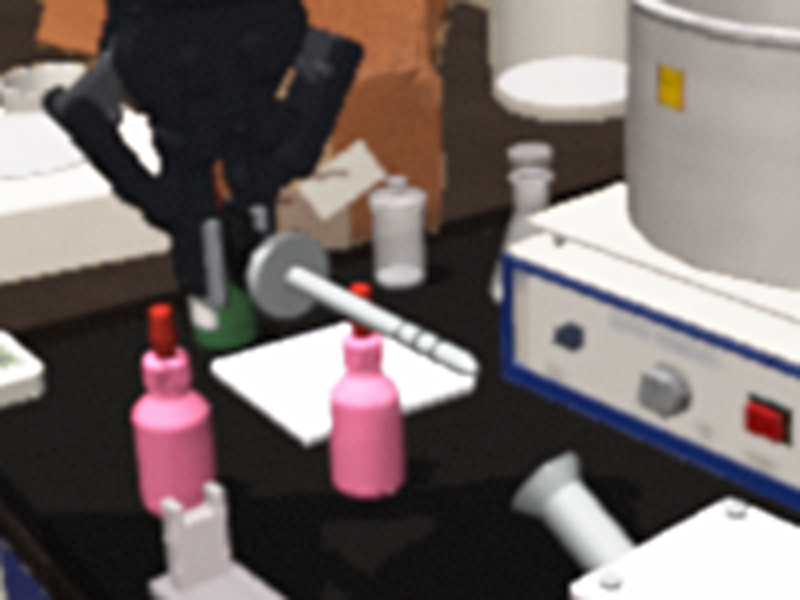

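```bash
cat >> h.py <<'E'
def proj(c,p):
    P=np.array(c['pose']);q=P[:3,:3].T@(np.array(p)-P[:3,3]);return c['cx']+c['f']*q[0]/q[2],c['cy']+c['f']*q[1]/q[2],q[2]
E
python3 - <<'E'
from h import *
s=np.load('pics/sceneB.npy',allow_pickle=True).item();c0=np.load('pics/topB.npy',allow_pickle=True).item()
p,R=cur();h=p-.0187*R[:,0]
tip=h+R@[-.005,.002,.1617];col=h+R@[-.005,.002,.0517]
for n,x in(('tip',tip),('col',col)):
    u,v,d=proj(s,x);print(n,x.round(4),'crop',round((u-200+.4)*4),round((v-150+.4)*4),d)
# tip ray at plane: intersect with vertical plane of rod
for uv in [(474,368),(289,277)]:
    o,d=ray(s,200+uv[0]/4-.4,150+uv[1]/4-.4)
    # plane through h normal R[:,1] offset .002
    n=R[:,1];t=(n@(h+.002*n-o))/(n@d);x=o+t*d;print('in-plane tool coords',np.round(R.T@(x-h),4))
    u,v=200+uv[0]/4-.4,150+uv[1]/4-.4;print('depth pt tool',np.round(R.T@(dpt(s,u-1,v)-h),4))
# mouth again
m=[onz(c0,300+u/3.6-.36,200+v/3.6-.36,.1) for u,v in[(374,308)]];print('mouth',np.round(m,4))
E
```

```text
tip [ 0.4154 -0.3564  0.1866] crop 482 380 0.5898283979285607
col [ 0.4061 -0.2467  0.1868] crop 301 282 0.6679254448432441
in-plane tool coords [-0.0077  0.002   0.1573]
depth pt tool [-0.0081  0.0006  0.1569]
in-plane tool coords [-0.0044  0.002   0.0435]
depth pt tool [-0.0084 -0.004   0.0505]
mouth [[ 0.4841 -0.2994  0.1   ]]
```

```bash
python3 - <<'E'
from h import *
s=np.load('pics/sceneB.npy',allow_pickle=True).item();c=np.load('pics/topB.npy',allow_pickle=True).item()
a=cv2.resize(c['img'][270:300,390:440,::-1],None,fx=16,fy=16,interpolation=cv2.INTER_CUBIC)
b=cv2.resize(s['img'][205:250,255:325,::-1],None,fx=11.4,fy=11.4,interpolation=cv2.INTER_CUBIC)
b2=cv2.resize(s['img'][258:300,320:370,::-1],None,fx=16,fy=16,interpolation=cv2.INTER_CUBIC)[:,:800]
cv2.imwrite('pics/z1.png',a);cv2.imwrite('pics/z2.png',b[:600]);cv2.imwrite('pics/z3.png',b2[:600])
E
```

```text
(no output)
```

View pics/z1.png

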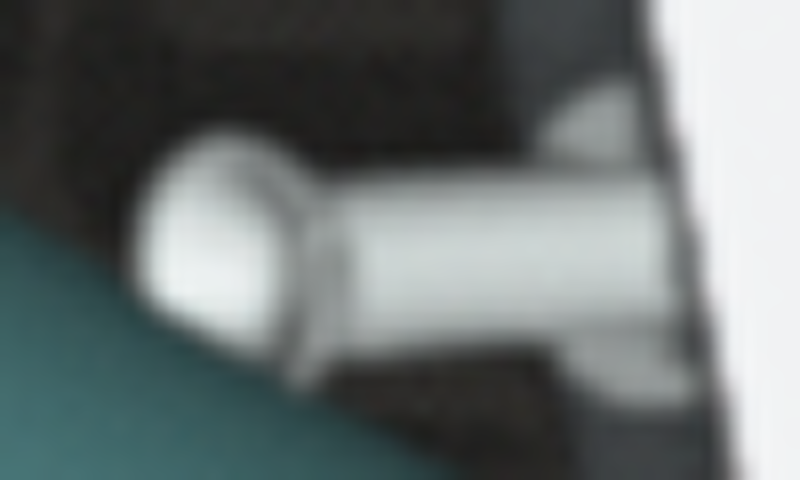

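View pics/z2.png

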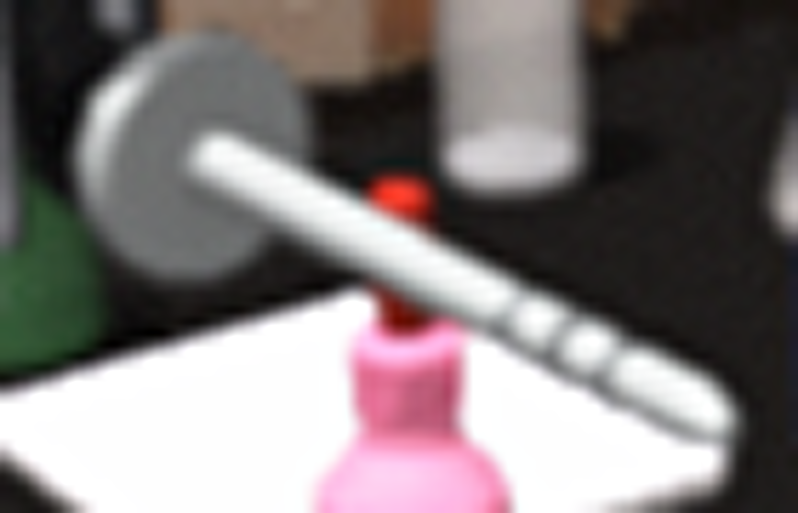

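View pics/z3.png

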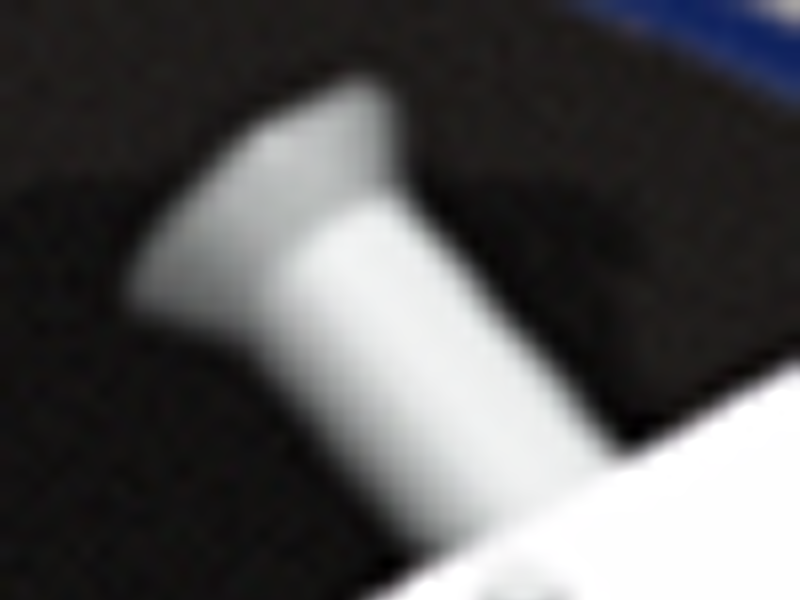

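```bash
python3 - <<'E'
from h import *
s=np.load('pics/sceneB.npy',allow_pickle=True).item()
p,R=cur();h=p-.0187*R[:,0]
for yo in (-.002,0,.002,.004):
  X=[]
  for uv in [(730,424),(205,156)]:
    o,d=ray(s,255+uv[0]/11.4-.46,205+uv[1]/11.4-.46)
    n=R[:,1];t=(n@(h+yo*n-o))/(n@d);X.append(R.T@(o+t*d-h))
  print(yo,np.round(X,4),np.linalg.norm(X[0]-X[1]).round(4))
E
```

```text
-0.002 [[-0.0111 -0.002   0.1634]
 [-0.0093 -0.002   0.0521]] 0.1113
0 [[-0.0095 -0.      0.1609]
 [-0.0077 -0.      0.0489]] 0.112
0.002 [[-0.0079  0.002   0.1583]
 [-0.0061  0.002   0.0456]] 0.1127
0.004 [[-0.0063  0.004   0.1557]
 [-0.0045  0.004   0.0423]] 0.1134
```

```bash
cat >> h.py <<'E'
M=np.array([.4808,-.3003,.1005]); AZ=np.radians(-80.3); H=np.array([np.cos(AZ),np.sin(AZ),0])
DT=np.cos(np.pi/6)*H+np.array([0,0,-.5]); RT=rot(-.5*H+np.array([0,0,-np.cos(np.pi/6)]),[-np.sin(AZ),np.cos(AZ),0])
OFF=np.array([-.007,0,.050])
def ht(depth): # hold position with stop face 'depth' m short of rim (positive = out)
    return M-DT*depth-RT@OFF
E
python3 - <<'E'
from h import *
print(RT.round(3),DT.round(3),ht(.13),ht(0))
st()
b=plan(ht(.135),RT,8)
E
```

```text
[[-0.084  0.986  0.146]
 [ 0.493  0.168 -0.854]
 [-0.866  0.    -0.5  ]] [ 0.146 -0.854 -0.5  ] [ 0.45394539 -0.14319407  0.18443782] [ 0.47291448 -0.25416783  0.11943782]
t 20.95 tcp [ 0.3998 -0.1953  0.1632] hold [ 0.3997 -0.1954  0.1819] 
R [[0.004, 0.996, 0.085], [0.002, 0.085, -0.996], [-1.0, 0.004, -0.002]] F [ 0.3 -0.2 -1.7] w 0.158 j [-0.51 -0.38  2.    0.    1.52 -0.6 ]
8 rows [0.038, 0.371, -0.373, -0.068, 0.435, -0.022] max 0.43
```

arm_command:
  motion:
    - [-0.1,0.37,-0.37,-0.07,0.43,-0.02,5]
    - [-0.1,0.37,-0.37,-0.07,0.43,-0.02,5]
    - [-0.1,0.37,-0.37,-0.07,0.43,-0.02,5]
    - [0,0.37,-0.37,-0.07,0.43,-0.02,5]
    - [0,0.37,-0.37,-0.07,0.43,-0.02,5]
    - [0,0.37,-0.37,-0.07,0.43,-0.02,5]
    - [0.1,0.37,-0.37,-0.07,0.43,-0.02,5]
    - [0.1,0.37,-0.37,-0.07,0.43,-0.02,5]

```text
clock: 21.95
tool_pos: [0.4518, -0.1277, 0.1756]
tcp_rot: [0.378, 0.559, 0.666, -0.318]
contact_force: [-0.3, 0.1, -0.2]
gripper_width: 0.156
```

```bash
python3 - <<'E'
from h import *
st()
b=plan(ht(.13),RT,4)
E
```

```text
t 21.95 tcp [ 0.4518 -0.1277  0.1756] hold [ 0.4534 -0.1372  0.1917] 
R [[-0.089, 0.985, 0.148], [0.504, 0.173, -0.846], [-0.859, -0.0, -0.512]] F [-0.3  0.1 -0.2] w 0.156 j [-0.57 -0.11  1.83  0.4   1.79 -0.72]
4 rows [0.039, -0.006, 0.114, 0.006, -0.023, 0.004] max 0.11
```

arm_command:
  motion:
    - [0.04,0,0.11,0.01,-0.03,0,5]
    - [0.04,0,0.11,0.01,-0.03,0,5]
    - [0.04,0,0.11,0.01,-0.02,0,5]
    - [0.04,0,0.11,0,-0.02,0,5]
    - [0,0,0,0,0,0,5]
    - [0,0,0,0,0,0,5]
    - [0,0,0,0,0,0,5]
    - [0,0,0,0,0,0,5]

```text
clock: 22.95
tool_pos: [0.4522, -0.1344, 0.1668]
tcp_rot: [0.383, 0.557, 0.661, -0.325]
contact_force: [1.1, 0.3, -0.6]
gripper_width: 0.155
```

```bash
python3 - <<'E'
from h import *
st()
s=cam('scene');np.save('pics/sceneC.npy',s,allow_pickle=True);save(s,'s12.png',(260,190,400,295),5.7)
c=cam('top');np.save('pics/topC.npy',c,allow_pickle=True);save(c,'t12.png',(310,220,510,350),4)
E
```

```text
t 22.95 tcp [ 0.4522 -0.1344  0.1668] hold [ 0.4539 -0.1436  0.1831] 
R [[-0.087, 0.986, 0.144], [0.488, 0.168, -0.857], [-0.869, -0.004, -0.495]] F [ 1.1  0.3 -0.6] w 0.155 j [-0.57 -0.11  1.83  0.38  1.77 -0.73]
```

View pics/s12.png

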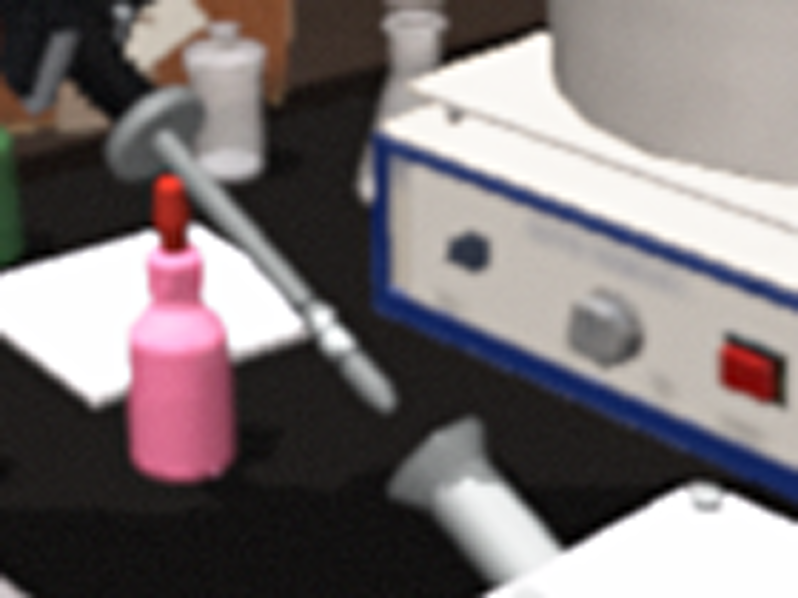

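View pics/t12.png

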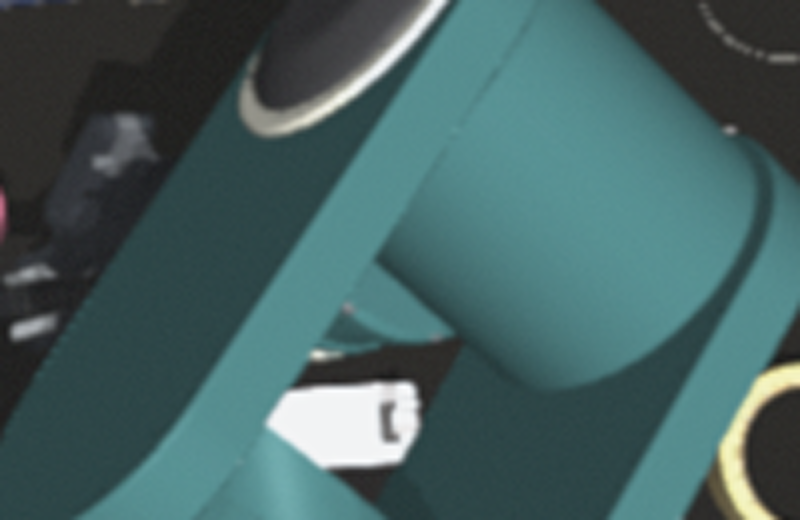

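```bash
python3 - <<'E'
from h import *
s=np.load('pics/sceneC.npy',allow_pickle=True).item()
p,R=cur();h=p-.0187*R[:,0]
U=lambda u,v:(260+u/5.7-.41,190+v/5.7-.41)
for z in (0.055,.09,.11,.13,.145,.155):
    x=h+R@[-.007,0,z];u,v,d=proj(s,x)
    k=s['depth'][int(v)-4:int(v)+5,int(u)-4:int(u)+5];k=k[(k>0)&(k<d+.03)]
    print(z,'pred px crop',round((u-260)*5.7),round((v-190)*5.7),'pred d',round(d,4),'meas min d',k.min().round(4) if len(k) else None)
x=M;u,v,d=proj(s,x);print('mouth',round((u-260)*5.7),round((v-190)*5.7),d)
k=s['depth'][int(v)-7:int(v)+8,int(u)-7:int(u)+8];print(np.round(k[::2,::2],3))
E
```

```text
0.055 pred px crop 172 149 pred d 0.7462 meas min d 0.7383
0.09 pred px crop 242 231 pred d 0.7335 meas min d 0.7275
0.11 pred px crop 283 280 pred d 0.7263 meas min d 0.7188
0.13 pred px crop 325 330 pred d 0.719 meas min d 0.7108
0.145 pred px crop 357 368 pred d 0.7136 meas min d 0.7072
0.155 pred px crop 379 393 pred d 0.71 meas min d 0.7065
mouth 433 455 0.7015807624120771
[[0.932 0.933 0.934 0.936 0.934 0.936 0.935 0.934]
 [0.928 0.929 0.928 0.925 0.925 0.927 0.691 0.695]
 [0.922 0.919 0.923 0.921 0.687 0.691 0.691 0.695]
 [0.91  0.91  0.912 0.689 0.688 0.687 0.692 0.693]
 [0.903 0.904 0.688 0.689 0.69  0.69  0.691 0.692]
 [0.897 0.69  0.688 0.687 0.688 0.688 0.691 0.689]
 [0.694 0.692 0.689 0.692 0.689 0.691 0.688 0.688]
 [0.701 0.695 0.692 0.692 0.694 0.687 0.688 0.685]]
```

In the scene crop the rod runs from root (165,140) to tip (388,402). Its extension meets the mouth centre at (434,456), and its slope matches the tube. The depths agree too. I start the insertion.

arm_command:
  motion:
    - [0,0,0.25,0,0,0,5]
    - [0,0,0.25,0,0,0,5]
    - [0,0,0.25,0,0,0,5]
    - [0,0,0.25,0,0,0,5]
    - [0,0,0.25,0,0,0,5]
    - [0,0,0.25,0,0,0,5]
    - [0,0,0.25,0,0,0,5]
    - [0,0,0.25,0,0,0,5]

```text
clock: 24.05
tool_pos: [0.4584, -0.1712, 0.1455]
tcp_rot: [0.383, 0.557, 0.661, -0.325]
contact_force: [0.1, 0.9, 0.2]
gripper_width: 0.149
```

```bash
python3 - <<'E'
from h import *
st();p,R=cur();h=p-.0187*R[:,0]
print('stop face in tube', (RT.T@(h+R@OFF-M)).round(4),'tip',(RT.T@(h+R@(OFF+[0,0,.11])-M)).round(4))
b=plan(ht(.05),RT,8)
s=cam('scene');save(s,'s13.png',(260,190,400,295),5.7)
E
```

```text
t 24.05 tcp [ 0.4584 -0.1712  0.1455] hold [ 0.46   -0.1803  0.1617] 
R [[-0.087, 0.986, 0.144], [0.488, 0.168, -0.857], [-0.869, -0.005, -0.495]] F [0.1 0.9 0.2] w 0.149 j [-0.62 -0.04  1.8   0.36  1.75 -0.79]
stop face in tube [ 0.0006 -0.0004 -0.0861] tip [ 0.     -0.0007  0.0239]
8 rows [-0.005, 0.003, 0.225, -0.002, 0.004, 0.003] max 0.22
```

View pics/s13.png

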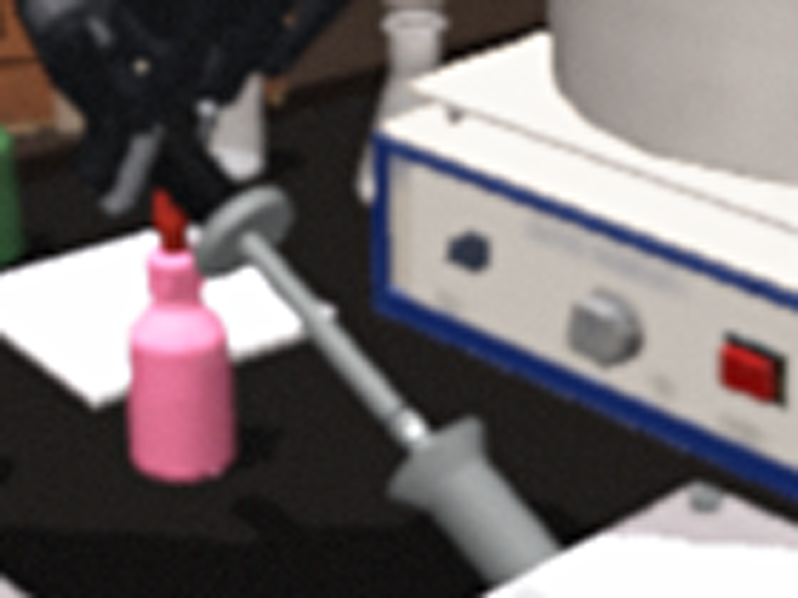

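The tip has gone into the flare at (425,435), with no force. I continue.

arm_command:
  motion:
    - [0,0,0.4,0,0,0,5]
    - [0,0,0.4,0,0,0,5]
    - [0,0,0.4,0,0,0,5]
    - [0,0,0.4,0,0,0,5]
    - [0,0,0.4,0,0,0,5]
    - [0,0,0.4,0,0,0,5]
    - [0,0,0.4,0,0,0,5]
    - [0,0,0.4,0,0,0,5]

```text
clock: 25.1
tool_pos: [0.4682, -0.2302, 0.1112]
tcp_rot: [0.382, 0.557, 0.661, -0.326]
contact_force: [0.2, 0.1, -1.3]
gripper_width: 0.153
```

```bash
python3 - <<'E'
from h import *
st();p,R=cur();h=p-.0187*R[:,0]
print('stop face in tube', (RT.T@(h+R@OFF-M)).round(4),'tip',(RT.T@(h+R@(OFF+[0,0,.11])-M)).round(4))
b=plan(ht(.0),RT,8)
s=cam('scene');save(s,'s14.png',(260,190,400,295),5.7)
E
```

```text
t 25.1 tcp [ 0.4682 -0.2302  0.1112] hold [ 0.4698 -0.2393  0.1274] 
R [[-0.087, 0.986, 0.143], [0.488, 0.168, -0.857], [-0.869, -0.005, -0.495]] F [ 0.2  0.1 -1.3] w 0.153 j [-0.69  0.08  1.74  0.33  1.72 -0.87]
stop face in tube [ 0.0004 -0.0007 -0.0172] tip [-0.0002 -0.001   0.0928]
8 rows [-0.004, 0.004, 0.107, -0.003, 0.004, 0.003] max 0.11
```

View pics/s14.png

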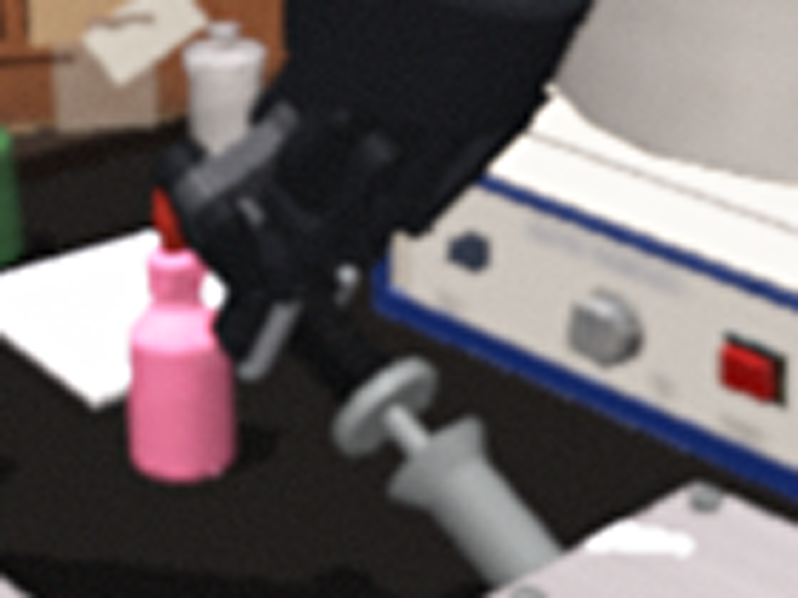

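About 17 mm is left between the collar (385,405) and the rim. I go slowly now.

arm_command:
  motion:
    - [0,0,0.12,0,0,0,5]
    - [0,0,0.12,0,0,0,5]
    - [0,0,0.12,0,0,0,5]
    - [0,0,0.12,0,0,0,5]
    - [0,0,0.12,0,0,0,5]
    - [0,0,0.12,0,0,0,5]
    - [0,0,0.12,0,0,0,5]
    - [0,0,0.12,0,0,0,5]

```text
clock: 26.15
tool_pos: [0.4709, -0.2455, 0.1025]
tcp_rot: [0.381, 0.557, 0.663, -0.323]
contact_force: [-10.3, 30.7, 23.4]
gripper_width: 0.154
```

arm_command:
  motion:
    - [0,0,0.08,0,0,0,5]
    - [0,0,0.08,0,0,0,5]
    - [0,0,0.08,0,0,0,5]
    - [0,0,0.08,0,0,0,5]
    - [0,0,0.08,0,0,0,5]
    - [0,0,0.08,0,0,0,5]
    - [0,0,0.08,0,0,0,5]
    - [0,0,0.08,0,0,0,5]

```text
clock: 27.15
tool_pos: [0.4704, -0.2452, 0.1037]
tcp_rot: [0.371, 0.558, 0.672, -0.314]
contact_force: [-5.7, 16.4, 10.2]
gripper_width: 0.153
```

```bash
python3 - <<'E'
from h import *
st();p,R=cur();h=p-.0187*R[:,0]
print('stop face in tube', (RT.T@(h+R@OFF-M)).round(4), 'F in tube',(RT.T@r.observe()['contact_force']).round(1))
s=cam('scene');save(s,'s15.png',(260,190,400,295),5.7)
E
```

```text
t 27.15 tcp [ 0.4704 -0.2452  0.1037] hold [ 0.4722 -0.2549  0.1196] 
R [[-0.101, 0.984, 0.15], [0.518, 0.18, -0.836], [-0.85, -0.007, -0.527]] F [-5.7 16.4 10.2] w 0.153 j [-0.71  0.13  1.71  0.34  1.74 -0.91]
stop face in tube [ 0.0012 -0.0004  0.0006] F in tube [ -0.3  -2.8 -19.9]
```

View pics/s15.png

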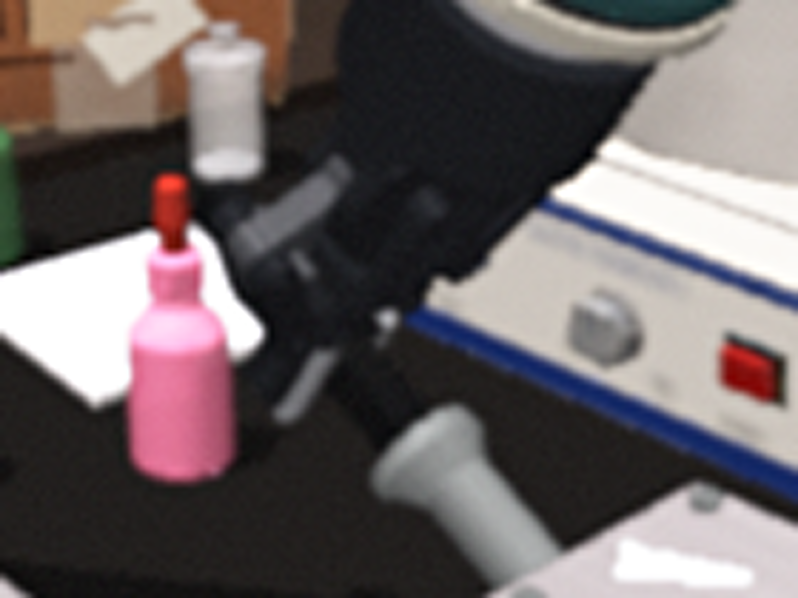

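The collar sits flush on the rim at (430,455) with about 20 N axial force, and its computed position is 0.6 mm from the mouth origin. Now I draw it out along the axis.

```bash
python3 - <<'E'
from h import *
a=plan(ht(.02),RT,4)
plan(ht(.15),RT,8,a)
E
```

```text
4 rows [0.01, 0.014, -0.248, 0.011, -0.054, 0.021] max 0.25
8 rows [-0.0, -0.0, -0.812, 0.0, 0.0, 0.0] max 0.81
```

arm_command:
  motion:
    - [0,0,-0.2,0,0,0,5]
    - [0.01,0.01,-0.3,0.01,-0.07,0.02,5]
    - [0.01,0.01,-0.3,0.01,-0.07,0.02,5]
    - [0.01,0.01,-0.3,0.01,-0.07,0.02,5]
    - [0,0,-0.4,0,0,0,5]
    - [0,0,-0.4,0,0,0,5]
    - [0,0,-0.4,0,0,0,5]
    - [0,0,-0.4,0,0,0,5]

```text
clock: 28.2
tool_pos: [0.4624, -0.1961, 0.1323]
tcp_rot: [0.383, 0.557, 0.663, -0.323]
contact_force: [-0.1, 1.1, -0.9]
gripper_width: 0.153
```

```bash
python3 - <<'E'
from h import *
st();p,R=cur();h=p-.0187*R[:,0]
print('stop face in tube', (RT.T@(h+R@OFF-M)).round(4), 'F in tube',(RT.T@r.observe()['contact_force']).round(1))
a=plan(ht(.15),RT,8)
s=cam('scene');save(s,'s16.png',(260,190,400,295),5.7)
E
```

```text
t 28.2 tcp [ 0.4624 -0.1961  0.1323] hold [ 0.464  -0.2053  0.1485] 
R [[-0.086, 0.985, 0.148], [0.491, 0.171, -0.854], [-0.867, -0.001, -0.498]] F [-0.1  1.1 -0.9] w 0.153 j [-0.65  0.01  1.78  0.35  1.74 -0.83]
stop face in tube [-0.0004 -0.0004 -0.0575] F in tube [ 1.3  0.1 -0.5]
8 rows [0.001, 0.004, -0.578, 0.002, 0.002, 0.002] max 0.58
```

View pics/s16.png

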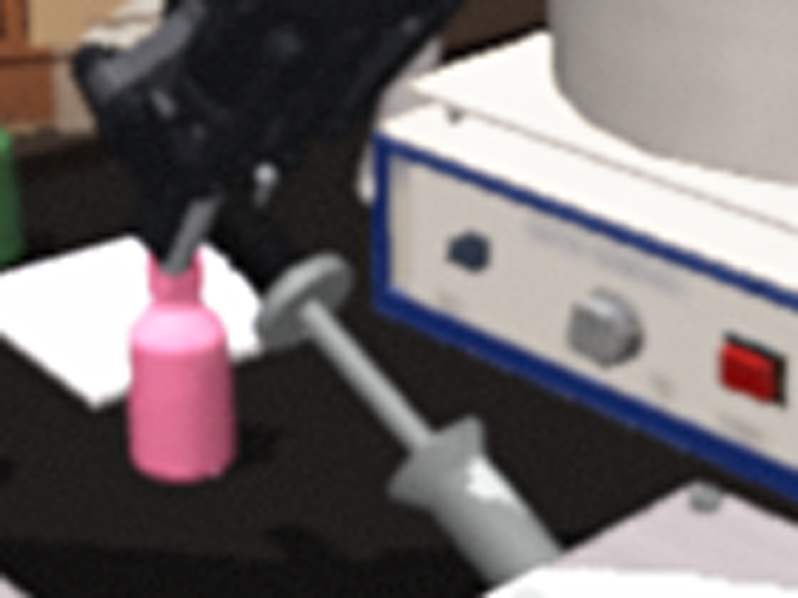

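The rod is coming out cleanly and follows the tool. I keep going.

arm_command:
  motion:
    - [0,0,-0.6,0,0,0,5]
    - [0,0,-0.6,0,0,0,5]
    - [0,0,-0.6,0,0,0,5]
    - [0,0,-0.6,0,0,0,5]
    - [0,0,-0.6,0,0,0,5]
    - [0,0,-0.6,0,0,0,5]
    - [0,0,-0.6,0,0,0,5]
    - [0,0,-0.5,0,0,0,5]

```text
clock: 29.25
tool_pos: [0.4474, -0.1097, 0.183]
tcp_rot: [0.383, 0.557, 0.663, -0.323]
contact_force: [-0.1, -0.0, -1.8]
gripper_width: 0.153
```

```bash
python3 - <<'E'
from h import *
st();p,R=cur();h=p-.0187*R[:,0]
print('stop face in tube', (RT.T@(h+R@OFF-M)).round(4))
RD=rot([0,0,-1],[np.cos(.2),np.sin(.2),0]);RE=rot([0,0,-1],[0,1,0])
a=plan([h[0]-.03,h[1]-.01,.20],RD,8)
plan([.395,.003,.18],RE,16,a); 
plan([.395,.003,.18],RE,16)
s=cam('scene');save(s,'s17.png',(200,150,400,300),4)
E
```

```text
t 29.25 tcp [ 0.4474 -0.1097  0.183 ] hold [ 0.449  -0.1188  0.1992] 
R [[-0.086, 0.985, 0.149], [0.491, 0.172, -0.854], [-0.867, -0.0, -0.498]] F [-0.1 -0.  -1.8] w 0.153 j [-0.54 -0.15  1.85  0.4   1.79 -0.69]
stop face in tube [-0.0005 -0.0006 -0.1589]
8 rows [-0.015, -0.196, 0.086, -0.022, -0.434, -0.006] max 0.43
16 rows [0.063, 0.279, -0.357, -0.571, 0.0, 0.0] max 0.57
16 rows [0.183, 0.151, -0.357, -0.568, -0.18, -0.151] max 0.57
```

View pics/s17.png

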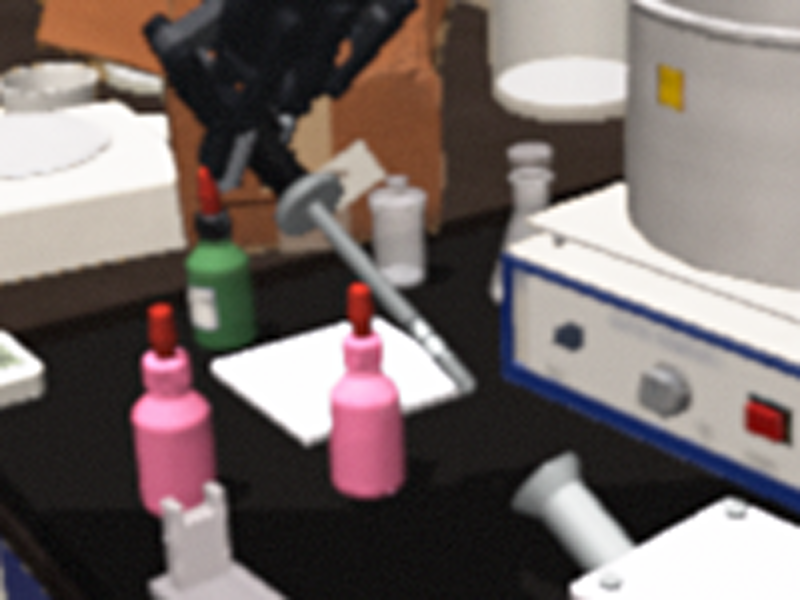

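The rod is out of the tube at (470,385) and the green bottle stands at (222,290). I level the rod, then swing it over the tile.

arm_command:
  motion:
    - [-0.2,-0.2,0.08,-0.02,-0.45,0,5]
    - [-0.2,-0.2,0.08,-0.02,-0.45,0,5]
    - [-0.2,-0.2,0.08,-0.02,-0.45,0,5]
    - [-0.2,-0.2,0.08,-0.02,-0.45,0,5]
    - [-0.2,-0.2,0.08,-0.02,-0.45,0,5]
    - [-0.2,-0.2,0.08,-0.02,-0.45,0,5]
    - [-0.2,-0.2,0.08,-0.02,-0.43,0,5]
    - [-0.2,-0.2,0.08,-0.02,-0.43,0,5]

```text
clock: 30.3
tool_pos: [0.4186, -0.1362, 0.211]
tcp_rot: [0.555, 0.444, 0.537, -0.454]
contact_force: [0.0, -0.6, -1.3]
gripper_width: 0.156
```

```bash
python3 - <<'E'
from h import *
st();p,R=cur()
RE=rot([0,0,-1],[0,1,0])
plan([.395,.003,.18],RE,16); 
E
```

```text
t 30.3 tcp [ 0.4186 -0.1362  0.211 ] hold [ 0.4184 -0.1357  0.2297] 
R [[0.011, 0.981, 0.194], [-0.027, 0.194, -0.981], [-1.0, 0.006, 0.028]] F [ 0.  -0.6 -1.3] w 0.156 j [-0.36 -0.42  1.95 -0.02  1.59 -0.55]
16 rows [0.149, 0.298, -0.377, -0.573, 0.012, 0.006] max 0.57
```

arm_command:
  motion:
    - [0.1,0.3,-0.38,-0.58,0.01,0,5]
    - [0.1,0.3,-0.38,-0.58,0.01,0,5]
    - [0.1,0.3,-0.38,-0.58,0.01,0,5]
    - [0.1,0.3,-0.38,-0.58,0.01,0,5]
    - [0.1,0.3,-0.38,-0.58,0.01,0,5]
    - [0.1,0.3,-0.38,-0.58,0.01,0,5]
    - [0.1,0.3,-0.38,-0.58,0.01,0,5]
    - [0.1,0.3,-0.38,-0.58,0.01,0,5]

```text
clock: 31.3
tool_pos: [0.4306, -0.0587, 0.1935]
tcp_rot: [0.673, 0.223, 0.665, -0.233]
contact_force: [0.1, 0.1, -1.4]
gripper_width: 0.154
```

arm_command:
  motion:
    - [0.15,0.3,-0.38,-0.58,0.01,0,5]
    - [0.15,0.3,-0.38,-0.58,0.01,0,5]
    - [0.15,0.3,-0.38,-0.58,0.01,0,5]
    - [0.15,0.3,-0.38,-0.58,0.01,0,5]
    - [0.15,0.3,-0.38,-0.58,0.01,0,5]
    - [0.15,0.3,-0.38,-0.58,0.01,0,5]
    - [0.15,0.3,-0.38,-0.58,0.01,0,5]
    - [0.15,0.3,-0.38,-0.58,0.01,0,5]

```text
clock: 32.3
tool_pos: [0.3886, 0.008, 0.1674]
tcp_rot: [0.704, -0.026, 0.709, 0.017]
contact_force: [0.7, -0.3, -1.0]
gripper_width: 0.151
```

```bash
python3 - <<'E'
from h import *
st();p,R=cur()
RE=rot([0,0,-1],[0,1,0])
plan([.395,.003,.13],RE,8)
s=cam('scene');np.save('pics/sceneD.npy',s,allow_pickle=True);save(s,'s18.png',(190,130,390,280),4)
E
```

```text
t 32.3 tcp [0.3886 0.008  0.1674] hold [0.3888 0.0083 0.1861] 
R [[-0.007, -0.061, 0.998], [-0.012, 0.998, 0.061], [-1.0, -0.012, -0.008]] F [ 0.7 -0.3 -1. ] w 0.151 j [-0.04 -0.53  2.09 -0.01  1.58 -1.67]
8 rows [0.351, -0.031, 0.04, 0.051, -0.006, 0.01] max 0.35
```

View pics/s18.png

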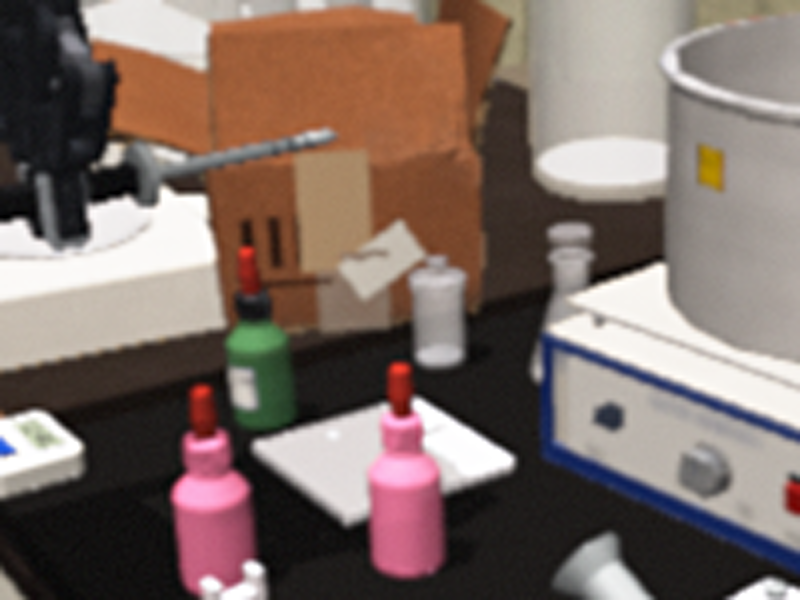

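arm_command:
  motion:
    - [0.38,-0.03,0.05,0.05,0,0.01,5]
    - [0.38,-0.03,0.05,0.05,0,0.01,5]
    - [0.38,-0.03,0.05,0.05,0,0.01,5]
    - [0.38,-0.03,0.05,0.05,0,0.01,5]
    - [0.38,-0.03,0.05,0.05,0,0.01,5]
    - [0.38,-0.03,0.05,0.05,0,0.01,5]
    - [0.38,-0.03,0.05,0.05,0,0.01,5]
    - [0.38,-0.03,0.05,0.05,0,0.01,5]

```text
clock: 33.35
tool_pos: [0.3966, 0.0027, 0.1019]
tcp_rot: [0.704, 0.002, 0.71, -0.001]
contact_force: [-0.2, -0.1, -1.0]
gripper_width: 0.155
```

arm_command:
  motion:
    - [0,0,0,0,0,0,5]
    - [0,0,0,0,0,0,5]
    - [0,0,0,0,0,0,5]
    - [0,0,0,0,0,0,5]
    - [0,0,0,0,0,0,5]
    - [0,0,0,0,0,0,5]
    - [0,0,0,0,0,0,5]
    - [0,0,0,0,0,0,5]

```text
clock: 34.35
tool_pos: [0.3968, 0.0028, 0.1022]
tcp_rot: [0.704, 0.002, 0.71, -0.001]
contact_force: [-0.3, 0.4, -1.1]
gripper_width: 0.155
```

```bash
python3 - <<'E'
from h import *
st();print('qvel',np.abs(r.observe()['qvel']).max())
p,R=cur();h=p-.0187*R[:,0];print('tip pred',(h+R@[-.007,0,.16]).round(4))
s=cam('scene');np.save('pics/sceneE.npy',s,allow_pickle=True);save(s,'s19.png',(190,130,390,280),4)
c=cam('top');np.save('pics/topE.npy',c,allow_pickle=True);save(c,'t19.png',(140,140,340,360),2.7)
E
```

```text
t 34.35 tcp [0.3968 0.0028 0.1022] hold [0.3969 0.0027 0.1209] 
R [[-0.008, 0.004, 1.0], [0.001, 1.0, -0.004], [-1.0, 0.001, -0.008]] F [-0.3  0.4 -1.1] w 0.155 j [-0.06 -0.47  2.16  0.    1.46 -1.62]
qvel 0.0015949329748851304
tip pred [0.557  0.0021 0.1267]
```

View pics/s19.png

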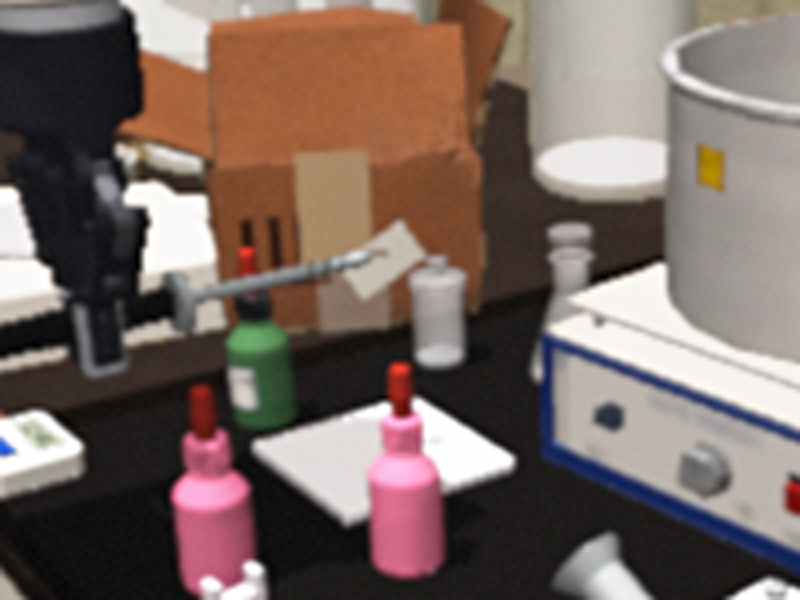

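View pics/t19.png

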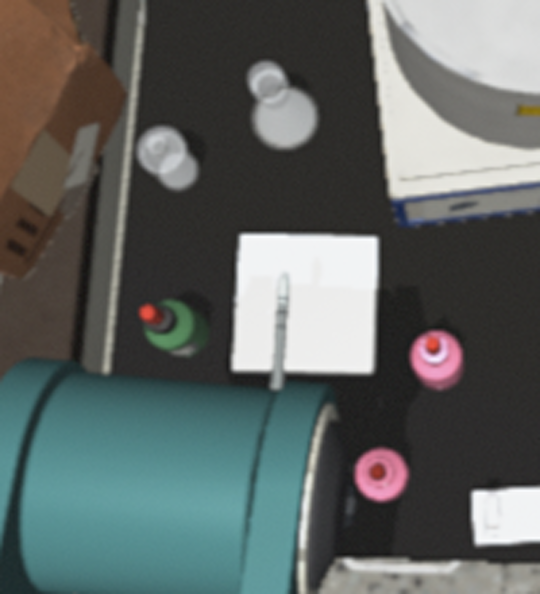

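```bash
python3 - <<'E'
from h import *
c=np.load('pics/topE.npy',allow_pickle=True).item(); s=np.load('pics/sceneE.npy',allow_pickle=True).item()
save(s,'s20.png',(225,170,300,245),8); 
p,R=cur();h=p-.0187*R[:,0]
def tri(a,b):
    o1,d1=ray(c,*a);o2,d2=ray(s,*b);t=np.linalg.lstsq(np.c_[d1,-d2],o2-o1,rcond=None)[0];return ((o1+d1*t[0]+o2+d2*t[1])/2).round(4),np.linalg.norm(o1+d1*t[0]-o2-d2*t[1]).round(4)
print('tip',tri((140+286/2.7-.3,140+275/2.7-.3),(190+382/4-.4,130+252/4-.4)))
for uv in [(382,252),(190,290)]:
    o,d=ray(s,190+uv[0]/4-.4,130+uv[1]/4-.4);t=(h[1]-o[1])/d[1];print((o+t*d).round(4))
print('bottle teat',tri((140+150/2.7-.3,140+313/2.7-.3),(190+246/4-.4,130+252/4-.4)))
E
```

```text
tip (array([ 0.5558, -0.001 ,  0.1284]), np.float64(0.0078))
[0.5623 0.0027 0.1266]
[0.4499 0.0027 0.1301]
bottle teat (array([0.5256, 0.0983, 0.1074]), np.float64(0.0007))
```

View pics/s20.png

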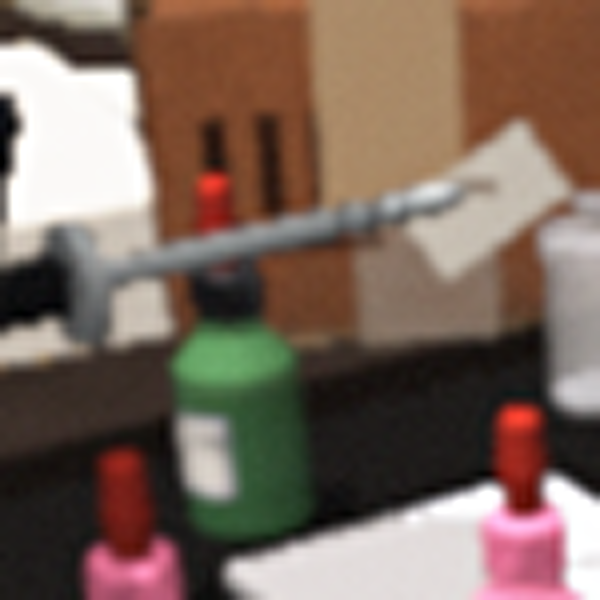

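```bash
python3 - <<'E'
from h import *
s=np.load('pics/sceneE.npy',allow_pickle=True).item();p,R=cur();h=p-.0187*R[:,0]
X=[]
for uv in [(458,195),(95,272)]:
    o,d=ray(s,225+uv[0]/8-.45,170+uv[1]/8-.45);t=(h[1]-o[1])/d[1];X.append(o+t*d)
print(np.round(X,4),'pitch',np.arctan2(X[0][2]-X[1][2],X[0][0]-X[1][0]).round(3))
o=r.observe();print(o['gripper_width'],np.abs(o['qvel']).max())
print(r.finish_job())
E
```

```text
[[0.554  0.0027 0.1254]
 [0.4481 0.0027 0.1274]] pitch -0.019
0.15094978459020184 0.0027166902735006643
the job is handed in; nothing more can be done
None
```

The job is handed in; no verdict was reported. All steps were carried out in order, at 34.5 s of the 72 s allowed.

- **Bottle:** I took the green bottle off the tile and released it upright on the bench left of it. Its teat measured at (0.526, 0.098, 0.107) m, as expected for a bottle standing on the bench.
- **Dipping the rod:** I lifted the gauge rod from its rest and pushed it down the guide tube. The collar sat flush on the rim with about 20 N along the axis; shortly before, the total force had reached about 40 N. I then drew the rod right out, still in the fingers.
- **Final hold:** The arm was still and the fingers were still closed on the handle. The tip was at about (0.555, 0.002, 0.126) m, near the tile's centre and about 12 cm above its top. The rod was level within 0.02 rad, and in the last pictures it touches nothing but the gripper.
- **Bystanders:** In the last pictures the timer, weighing bottle, flask and pink bottles look undisturbed. I only judged this by eye and did not measure them again.

One late check disagreed. My first two-view fix on the tip missed by 8 mm because I had picked a mark on the background. Picked again in a closer crop, the scene camera agreed with the position from the arm within about 3 mm.

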